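Load the barrel-brushing carrier of a cloisonne bench

ROBOT

A 6-joint arm with a two-finger parallel gripper is mounted at the origin on the work surface. World frame = base frame: x ahead of the robot, y to its left, z up, the work surface at z = 0. Lengths are in m, angles in rad, forces in N, time in s.
With the tool pointing down it reaches from about 0.375 to 0.925 m from the base axis. Payload 5.7 kg.
Tool frame: the origin (TCP) lies on the centre line of the jaws, within the pads' length; the fingertips stand 11 mm ahead of it and the grasp point (between the pads) lies 8 mm behind it; z points along the fingers, y is the line along which they close (so a half turn about z gives the same grasp; the last joint's range is limited). The gripper opens to 85 mm and grips with 20 to 120 N. Pads are 22 mm wide; open, the fingers measure 114 mm over their backs; the gripper's body (76 mm by 85 mm) begins 54 mm behind the grasp point. The pads swing forward as they close: fully open they stand 13 mm farther back than shut.
Start: joints at [1.235, 0.359, 1.51, -0, 1.272, -0.115], TCP at [0.131, 0.585, 0.242] pointing down, gripper open.
Joint ranges: [-2.97, 2.97], [-1.01, 2.36], [0.21, 2.38], [-0.96, 4.11], [0.2, 2.71], [-2.98, 2.98]. Speed limits (rad/s): [2.39, 2.39, 3.14, 3.14, 3.14, 3.14].

INTERFACE

Orientations are given as a unit quaternion [w, x, y, z].
In Python, from rig import r, optics gives the robot as it stands. The module is installed in compiled form; this text tells all that it offers.
- The arm moves only by the tool apply_moves, never from a script. Its arguments are lists of equal length, an entry for each row: "travel": the shift along the tool's x, y, z scaled (see below), a list of three; "dr": the turn, a rotation vector about the tool's x, y, z scaled (see below), a list of three; "gripper": the gripper command: -1 is fully open, 1 is shut, values between are in proportion. In form: {"travel": [[x, y, z], ...], "dr": [[ax, ay, az], ...], "gripper": [gripper, ...]}. A call has 1 to 10 rows; each row shifts and turns the commanded pose from where the row before left it, along the tool's axes as they then stand; what a row does not reach is not made up. The controller multiplies each number of a shift by 20 mm and each number of a turn by 5 degrees. A row lasts 1/8 s, in which the tool goes at most 62.5 mm and 10.7 degrees, less where a joint would pass 70% of its speed; a pose out of reach is approached as far as the arm can. A call with a number of a shift or a turn outside -1 to 1 is refused whole. A call with a gripper value outside its range is refused whole. The fingers move at their own pace and stop on an object; "newtons" is the grip in N (left out, the last holds). Time passes only in rows, so rows that do not move let the fingers close. It gives the time, the measured TCP pose, the force, the opening and the grip force at its end, in the units of the state.
- r.state(): the state, without advancing time (a new reading comes with each control period).
- optics.grab_frame(name): name is "scene" or "top"; returns the picture (384x512x3 uint8, red, green, blue); there is no depth.
- optics.calibration(name): a dict with "intrinsics" (3x3 intrinsics, pixels), "rvec" (rotation vector, rad) and "tvec" (3), from world to camera coordinates, as OpenCV has them. Camera axes: x right, y down, z forward; pixel columns grow to the right and rows downward; lengths in m; the calibration is good to about 2 mm. A picture is of the moment at which its call begins. calibration takes no time and is no camera call.
- r.sign_off(): hands the job in; it is judged then, once.
Trained networks look in the newest picture that a camera, given by its name, has taken for a name from the list of things; names that differ only in an ending like _2 or _b are one class to them, and where a whole thing is asked for, a point or a joint stands for the part that bears it (a point fixed in the world has none). Each returns a list of dicts, best first, with "score" (0 to 1); they miss things now and then, are a little off and sometimes report something else, mostly with a low value. They report only what shows in the picture. A call takes as long as a camera call. They do not tell look-alikes from the thing itself.
- optics.silhouettes(camera, query): "mask" (384x512 bool, what is visible of it) and "location" ([column, row] in pixels, amid what is visible of it).
The state is a dict: "t": time; "joint_pos": joint angles; "qd": joint speeds; "joint_torque": joint torques, N m; "ee_pos": TCP position; "eef_rot": TCP orientation; "force": force on the tool from outside, world axes, zero at the start; "torque": the same for the moment, N m; "grip_width": finger opening in m; "finger_force": force on a finger pad.
Only numpy, scipy, OpenCV 4.12 (cv2) and the standard library are available. Lean on these libraries where they do the work, as an engineer would, in place of code of your own. Each camera call takes 0.05 s, during which the arm holds its last target. There are 200 camera calls.

TASK

Get the copper barrels ready for brushing: pull the carrier right out to its loading stop, lay every barrel that is there in a V-groove of its own, and press the windowed guard plate down on the four snap standoffs until every one has clicked through. Only then push the carrier fully home to its stop at the brush head and let go. Leave the mug, the bowl and the tumbler where they stand.

Things in the scene. Friction and masses are not known exactly. Their poses are not given: they have to be found in the camera images.
- carriage (a joint): the carrier's slide, in m: 0 = pulled right out to its loading stop (towards the robot), 0.09 = pushed right home against the far stop, beside the raised brush head. Stiff sliding friction of about 3 N, no spring; it stays where it is left.
- bed (a point): the carrier's flat aluminium bed, 322 x 116 mm, 14 mm thick, its top 36 mm above the table. Point on the top face, midway between the four standoffs; x along the slide to the brush head, y across (along the V-grooves), z up. It carries two black toothed combs (y = -28 and +28 mm, each 10 mm thick, tips 35 mm above the bed) forming four V-grooves along y, with a clear 46 mm gap between for the fingers.
- standoff1 (a point): top of the shoulder of a snap standoff, where the guard's underside rests: 48 mm above the bed, 17 mm across, at x = -124, y = -46 mm from bed. Above it a pointed 8.6 mm pin, 19 mm tall, with a sprung barb (on its side away from the carrier's middle, along x) that snaps over the 5 mm plate. Takes about 3 to 5 N on each standoff, 10 to 20 N in all; the plate's weight is not enough.
- standoff2 (a point): like standoff1, at x = -124, y = +46 mm from bed.
- standoff3 (a point): like standoff1, at x = +124, y = -46 mm from bed.
- standoff4 (a point): like standoff1, at x = +124, y = +46 mm from bed.
- pull (a point): the carrier's pull post: an upright dark steel post at the carrier's robot-side end (x = -164 mm from bed), 16 mm along the slide by 20 mm across, standing from the bed to 60 mm above it (top 96 mm above the table). The point is on its axis 18 mm below its top; axes as bed.
- guard_grip (a point): the guard plate: loose grey plastic plate 268 x 112 x 5 mm, 0.14 kg, four windows, an 11 mm hole near each corner, fits either way round. Point: centre of its bridge grip, 34 mm above the underside; the grip bar is 118 mm long (along x, the plate's long direction), 16 mm wide (y), 16 mm high (top 42 mm above the underside), on two 14 mm wide legs at x = +-52 mm; z up.
- hole1 (a point): centre of a corner hole (11 mm) of the guard plate, at its underside: x = -124, y = -46 mm from the plate's middle. Clicked home it lies 48 mm above the bed; merely laid on the barbs, 5 to 10 mm higher.
- hole2 (a point): centre of a corner hole (11 mm) of the guard plate, at its underside: x = -124, y = 46 mm from the plate's middle. Clicked home it lies 48 mm above the bed; merely laid on the barbs, 5 to 10 mm higher.
- hole3 (a point): centre of a corner hole (11 mm) of the guard plate, at its underside: x = 124, y = -46 mm from the plate's middle. Clicked home it lies 48 mm above the bed; merely laid on the barbs, 5 to 10 mm higher.
- hole4 (a point): centre of a corner hole (11 mm) of the guard plate, at its underside: x = 124, y = 46 mm from the plate's middle. Clicked home it lies 48 mm above the bed; merely laid on the barbs, 5 to 10 mm higher.
- groove1 (a point): V-groove at x = -78 mm on the carrier: where a barrel's centre lies when it is seated (26 mm above the bed), midway between the combs; axes as bed, the barrel lies along y.
- groove2 (a point): V-groove at x = -26 mm on the carrier: where a barrel's centre lies when it is seated (26 mm above the bed), midway between the combs; axes as bed, the barrel lies along y.
- groove3 (a point): V-groove at x = 26 mm on the carrier: where a barrel's centre lies when it is seated (26 mm above the bed), midway between the combs; axes as bed, the barrel lies along y.
- groove4 (a point): V-groove at x = 78 mm on the carrier: where a barrel's centre lies when it is seated (26 mm above the bed), midway between the combs; axes as bed, the barrel lies along y.
- barrel1_mid (a point): a loose copper barrel, 24 mm diameter, 80 mm long, with a square wooden plug 28 x 28 x 10 mm on each end (100 mm over all, 0.12 kg), so it does not roll. Point: its centre (14 mm above the table when lying there), y axis along the barrel. Seated, the copper rests on the combs, the plugs hang outside them. All are alike, any groove will do; may be absent.
- barrel2_mid (a point): a loose copper barrel, 24 mm diameter, 80 mm long, with a square wooden plug 28 x 28 x 10 mm on each end (100 mm over all, 0.12 kg), so it does not roll. Point: its centre (14 mm above the table when lying there), y axis along the barrel. Seated, the copper rests on the combs, the plugs hang outside them. All are alike, any groove will do; may be absent.
- barrel3_mid (a point): a loose copper barrel, 24 mm diameter, 80 mm long, with a square wooden plug 28 x 28 x 10 mm on each end (100 mm over all, 0.12 kg), so it does not roll. Point: its centre (14 mm above the table when lying there), y axis along the barrel. Seated, the copper rests on the combs, the plugs hang outside them. All are alike, any groove will do; may be absent.
- barrel4_mid (a point): a loose copper barrel, 24 mm diameter, 80 mm long, with a square wooden plug 28 x 28 x 10 mm on each end (100 mm over all, 0.12 kg), so it does not roll. Point: its centre (14 mm above the table when lying there), y axis along the barrel. Seated, the copper rests on the combs, the plugs hang outside them. All are alike, any groove will do; may be absent.
- mug: a white mug, 80 mm across, 95 mm high, on the table beyond the work; origin at the middle of its foot. A bystander.
- bowl: a blue bowl, 120 mm across, 55 mm high, on the table beyond the work; origin at the middle of its foot. A bystander.
- tumbler: a green glass tumbler, 68 mm across, 100 mm high, at the robot's right; origin at the middle of its foot. A bystander.
There are look-alikes about, which are no part of the job. What is shaped like the part that bears barrel1_mid but purple is not meant.

How it is judged:
By the outcome, as a careful person would: the job done as asked, in the order asked, and still so for the second after the job is handed in, with the robot touching nothing.
Of barrel1, barrel2, barrel3, barrel4 only 3 to 4 are there at a start; the rules pass over those that are not, and their reading is None.
At some moment in a run one of guard, barrel1, barrel2, barrel3, barrel4 may be knocked a few centimetres aside while the robot is not near it.
Once in a run the grip may slacken for a moment while it holds something.
It also fails if it takes over 210 s, if anything falls off the work surface, if the arm or the gripper's body presses on something with over 40 N, if the wrist force passes 120 N, or if a joint passes its speed limit or range.

## Working session

There is one attempt and no reset: what is moved stays moved. The work goes in short steps, Python scripts to look and compute and a tool call to move; the robot and the scene stay as the last step left them, time stands still between calls to the robot, and variables do not carry over. Pictures are saved under pics/ and viewed, at most 14 in all, crops included, and the job is handed in when it is done.

Besides the shell and the picture viewer there is one more tool, called after "Emit:" by a JSON object that holds its "method" and its "body", one argument or row to a line. apply_moves: Moves the arm, as the interface text tells. Shifts and turns lie within -1 to 1; 1 stands for 20 mm of shift or 5 degrees of turn. Its arguments: {"type":"object","properties":{"travel":{"type":"array","items":{"type":"array","items":{"type":"number"}}},"dr":{"type":"array","items":{"type":"array","items":{"type":"number"}}},"gripper":{"type":"array","items":{"type":"number"}},"newtons":{"type":"number"}},"required":["travel","dr","gripper"]}

```bash
mkdir -p pics; cat > h.py <<'E'
import numpy as np, cv2
from rig import r, optics
def cam(n):
    c=optics.calibration(n); return np.array(c["intrinsics"],float),np.array(c["rvec"],float),np.array(c["tvec"],float)
def ray(n,px,z):
    K,rv,t=cam(n); R=cv2.Rodrigues(rv)[0]
    d=R.T@np.linalg.solve(K,np.array([px[0],px[1],1.])); o=-R.T@t.ravel()
    return o+d*(z-o[2])/d[2]
def proj(n,P):
    K,rv,t=cam(n); return cv2.projectPoints(np.array(P,float).reshape(-1,1,3),rv,t,K,None)[0].reshape(-1,2)
def save(n,f,crop=None,s=1):
    im=optics.grab_frame(n)
    o=im if crop is None else im[crop[1]:crop[3],crop[0]:crop[2]]
    cv2.imwrite(f,cv2.resize(o[:,:,::-1],None,fx=s,fy=s,interpolation=cv2.INTER_CUBIC)); return im
E
python3 - <<'E'
from h import *
a=save("top","pics/top0.png",None,1.5);b=save("scene","pics/scene0.png",None,1.5)
for n in("top","scene"):
    K,rv,t=cam(n);print(n,K.tolist(),(-cv2.Rodrigues(rv)[0].T@t.ravel()).round(3))
for q in("barrel1_mid","bed","guard_grip","pull","tumbler","mug","bowl"):
    for d in optics.silhouettes("top",q): print(q,round(d["score"],2),np.round(d["location"]),ray("top",d["location"],.02).round(3),d["mask"].sum())
s=r.state();print(s["ee_pos"],s["eef_rot"],s["t"])
E
```

```text
top [[447.42320023048575, 0.0, 264.5188454078706], [0.0, 447.42320023048575, 187.99077998162358], [0.0, 0.0, 1.0]] [ 0.384 -0.026  1.406]
scene [[450.4757166953114, 0.0, 253.97227731663165], [0.0, 450.4757166953114, 192.74536843529404], [0.0, 0.0, 1.0]] [1.243 0.159 1.029]
barrel1_mid 0.81 [134. 270.] [0.273 0.334 0.02 ] 292
barrel1_mid 0.61 [163. 218.] [0.43  0.251 0.02 ] 254
bed 0.92 [310. 168.] [ 0.596 -0.202  0.02 ] 3756
guard_grip 0.66 [219. 184.] [0.538 0.083 0.02 ] 2208
guard_grip 0.35 [310. 166.] [ 0.601 -0.202  0.02 ] 3862
pull 0.89 [313. 165.] [ 0.604 -0.21   0.02 ] 3915
tumbler 0.64 [395. 232.] [ 0.399 -0.467  0.02 ] 496
mug 0.83 [164. 109.] [0.775 0.262 0.02 ] 839
mug 0.62 [396. 231.] [ 0.403 -0.47   0.02 ] 520
bowl 0.94 [221. 104.] [0.794 0.082 0.02 ] 1187
bowl 0.63 [311. 165.] [ 0.603 -0.206  0.02 ] 3833
[0.13138473 0.58535485 0.24219297] [-3.08697525e-05  1.10175792e-01  9.93912107e-01 -1.31341988e-04] 0.45
```

View pics/top0.png

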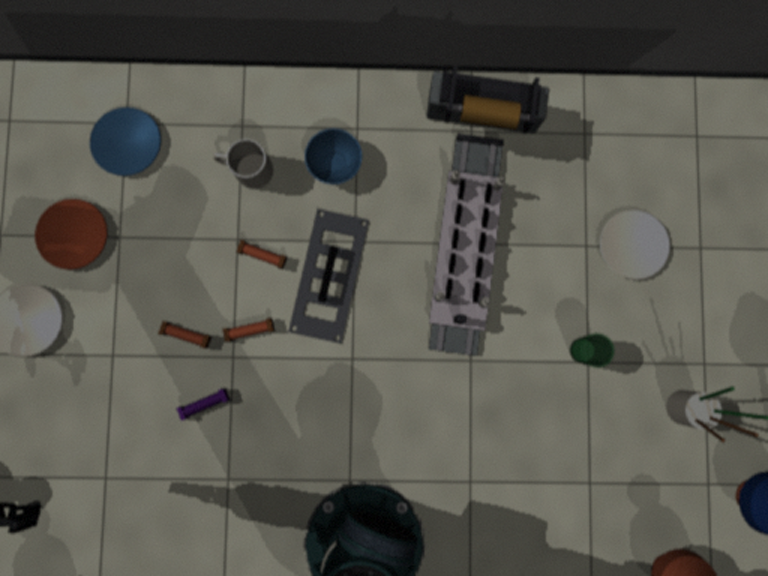

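View pics/scene0.png

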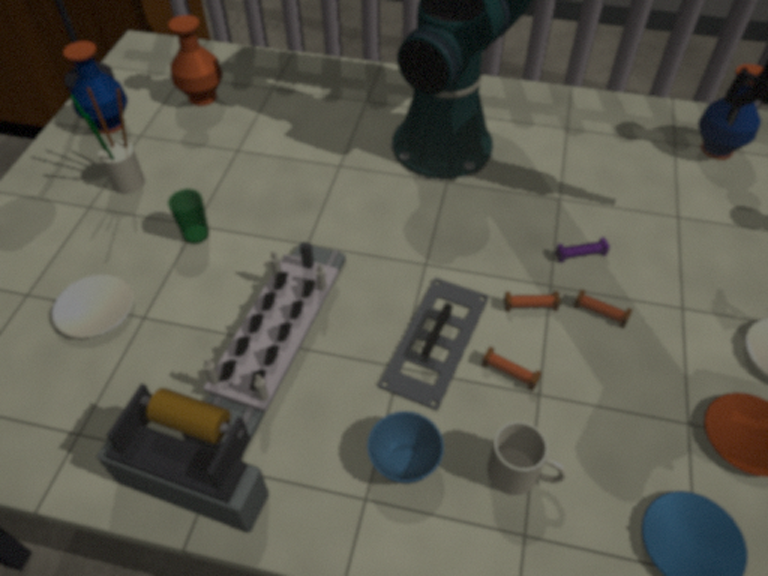

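The three red-copper parts in the top picture, at 512-px scale (175,169), (123,223) and (166,219), fit the barrels. The purple one at (136,269) is the look-alike and stays put. The guard is at (219,184). The carrier is at (312,165), partly pushed in, with its post at (307,212). I'll confirm with a crop and take measurements.

```bash
python3 - <<'E'
from h import *
im=optics.grab_frame("top")
a=cv2.resize(im[130:290,95:255],None,fx=3.6,fy=3.6,interpolation=cv2.INTER_CUBIC)
b=cv2.resize(im[80:240,275:335],None,fx=3.6,fy=3.6,interpolation=cv2.INTER_CUBIC)
cv2.imwrite("pics/crop1.png",np.clip(np.hstack([a,b])[:,:,::-1].astype(float)*1.4,0,255).astype(np.uint8))
sc=optics.grab_frame("scene")
for n,I in(("top",im),("scene",sc)):
    hsv=cv2.cvtColor(I,cv2.COLOR_RGB2HSV)
    m=((hsv[...,0]<14)|(hsv[...,0]>172))&(hsv[...,1]>90)&(hsv[...,2]>50)
    N,L,S,C=cv2.connectedComponentsWithStats(m.astype(np.uint8))
    for i in range(1,N):
        if 80<S[i,4]<900:
            ys,xs=np.where(L==i); P=np.array([ray(n,(x,y),.016)[:2] for x,y in zip(xs,ys)])
            w,v=np.linalg.eigh(np.cov(P.T)); d=v[:,1]
            print(n,C[i].round(1),S[i,4],P.mean(0).round(4),"ang",round(np.degrees(np.arctan2(d[1],d[0]))%180,1),"sd",np.sqrt(w).round(4))
E
```

```text
top [173.4 168.9] 215 [0.5847 0.2258] ang 70.9 sd [0.0064 0.0282]
top [165.2 219.6] 234 [0.4264 0.2455] ang 103.7 sd [0.0066 0.0282]
top [122.9 222.8] 217 [0.4147 0.3743] ang 73.5 sd [0.0064 0.0275]
top [451.5 377.4] 399 [-0.0364 -0.6336] ang 90.2 sd [0.0106 0.0287]
scene [52.7 33.1] 262 [-0.1528 -1.0136] ang 42.0 sd [0.0229 0.0265]
scene [499.5  45.3] 108 [-0.4472  0.7158] ang 112.1 sd [0.0129 0.0198]
scene [354.7 200.4] 253 [0.4277 0.2473] ang 105.4 sd [0.0083 0.0256]
scene [401.4 205.1] 247 [0.4156 0.3755] ang 73.3 sd [0.0082 0.0242]
scene [339.9 245.1] 284 [0.5845 0.2235] ang 70.5 sd [0.0076 0.0251]
```

View pics/crop1.png

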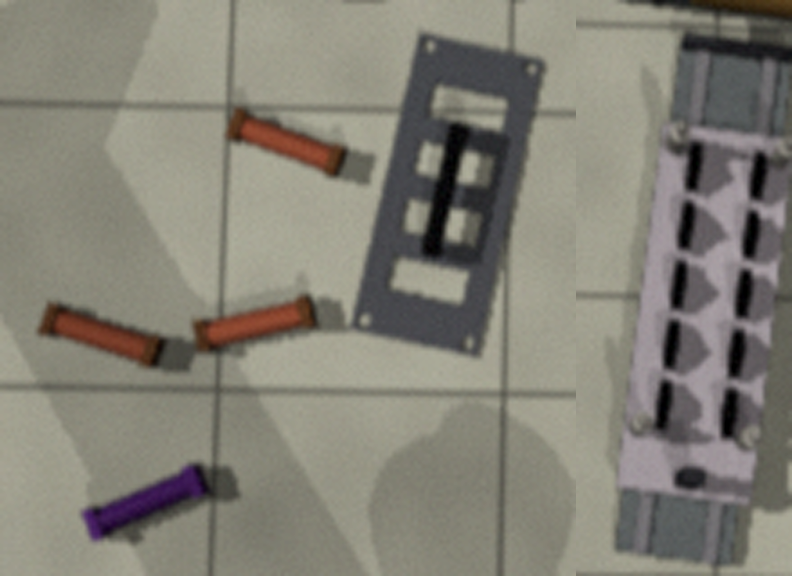

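The crop confirms three copper barrels, with the purple one below them. Both cameras agree on the barrel poses. Next I'll fit the carrier and guard poses by rendering their silhouettes against the masks.

```bash
cat > fit.py <<'E'
from h import *
from scipy.optimize import minimize
def box(x0,x1,y0,y1,z0,z1): return np.array([(x,y,z) for x in(x0,x1) for y in(y0,y1) for z in(z0,z1)],float)
BED=[box(-.180,.142,-.058,.058,-.014,0)]+[box(-.105,.105,s*.028-.005,s*.028+.005,0,.033) for s in(-1,1)]+\
 [box(x-.0085,x+.0085,y-.0085,y+.0085,0,.048) for x in(-.124,.124) for y in(-.046,.046)]+\
 [box(x-.004,x+.004,y-.004,y+.004,.048,.064) for x in(-.124,.124) for y in(-.046,.046)]+[box(-.172,-.156,-.010,.010,0,.060)]
PLATE=[box(-.134,.134,-.056,.056,0,.005),box(-.059,.059,-.008,.008,.026,.042)]
def render(n,boxes,p,z):
    c,s=np.cos(p[2]),np.sin(p[2]); R=np.array([[c,-s,0],[s,c,0],[0,0,1]]); S=4
    m=np.zeros((384*S,512*S),np.uint8)
    for b in boxes:
        q=proj(n,b@R.T+[p[0],p[1],z])
        cv2.fillConvexPoly(m,cv2.convexHull(((q+.5)*S*16).astype(np.int32)),255,shift=4)
    return cv2.resize(m,(512,384),interpolation=cv2.INTER_AREA)/255.
def fit(masks,boxes,p0,z):
    f=lambda d:sum(np.abs(render(n,boxes,p0+d*[.01,.01,.05],z)-m).sum()/m.sum() for n,m in masks.items())
    r_=minimize(f,np.zeros(3),method="Nelder-Mead",options=dict(initial_simplex=[[0,0,0],[1.5,0,0],[0,1.5,0],[0,0,1.5]],xatol=.005,fatol=1e-5))
    return p0+r_.x*[.01,.01,.05],r_.fun
def overlay(n,im,pts,f,crop,s):
    o=cv2.resize(im[crop[1]:crop[3],crop[0]:crop[2]][:,:,::-1],None,fx=s,fy=s,interpolation=cv2.INTER_CUBIC)
    for q in proj(n,pts): cv2.drawMarker(o,tuple(int(v) for v in (q+.5-crop[:2])*s),(0,255,0),cv2.MARKER_CROSS,9,1)
    cv2.imwrite(f,o); return o
def W(p,z,P):
    c,s=np.cos(p[2]),np.sin(p[2]); P=np.atleast_2d(np.array(P,float))
    return P@np.array([[c,-s,0],[s,c,0],[0,0,1]]).T+[p[0],p[1],z]
E
python3 - <<'E'
from fit import *
im={n:optics.grab_frame(n) for n in("top","scene")}
for q,boxes,p0,z in(("bed",BED,[.60,-.205,-.1],.036),("guard_grip",PLATE,[.535,.083,-.2],0.)):
    M={}
    for n in im:
        best=[d for d in optics.silhouettes(n,q)]
        L=sorted(best,key=lambda d:np.linalg.norm(ray(n,d["location"],.03)[:2]-p0[:2]))
        M[n]=L[0]["mask"].astype(float); print(q,n,[(round(d["score"],2),np.round(d["location"])) for d in L][:2])
    for k in(["top"],["scene"],["top","scene"]):
        p,f=fit({n:M[n] for n in k},boxes,np.array(p0),z); print(q,k,p.round(4),round(f,3))
    if q=="bed":
        pts=W(p,z,[(x,y,.067) for x in(-.124,.124) for y in(-.046,.046)]+[(-.164,0,.06)]+[(x,y,0) for x in(-.18,.142) for y in(-.058,.058)])
    else: pts=W(p,z,[(x,y,.005) for x in(-.124,.124) for y in(-.046,.046)]+[(x,0,.042) for x in(-.059,.059)])
    if q=="bed": P=pts
    else: P=np.vstack([P,pts])
a=overlay("top",im["top"],P,"pics/x.png",(190,80,340,250),3.4)
b=overlay("scene",im["scene"],P,"pics/x.png",(120,150,330,290),3.4)
b=cv2.resize(b,None,fx=.0+ (800-a.shape[1])/b.shape[1],fy=(800-a.shape[1])/b.shape[1]) 
cv2.imwrite("pics/fit1.png",a)
cv2.imwrite("pics/fit1s.png",overlay("scene",im["scene"],P,"pics/x.png",(120,150,330,290),3.6))
E
```

```text
bed top [(0.88, array([310., 166.]))]
bed scene [(0.94, array([180., 221.]))]
bed ['top'] [ 0.6191 -0.2036 -0.12  ] 0.024
bed ['scene'] [ 0.6166 -0.2053 -0.1228] 0.045Traceback (most recent call last):
  File "<stdin>", line 10, in <module>
  File "fit.py", line 17, in fit
    r_=minimize(f,np.zeros(3),method="Nelder-Mead",options=dict(initial_simplex=[[0,0,0],[1.5,0,0],[0,1.5,0],[0,0,1.5]],xatol=.005,fatol=1e-5))
    res = _minimize_neldermead(fun, x0, args, callback, bounds=bounds,
                               **options)
    fxr = func(xr)
    fx = function(np.copy(x), *(wrapper_args + args))
  File "fit.py", line 16, in <lambda>
    f=lambda d:sum(np.abs(render(n,boxes,p0+d*[.01,.01,.05],z)-m).sum()/m.sum() for n,m in masks.items())
               ~~~^^^^^^^^^^^^^^^^^^^^^^^^^^^^^^^^^^^^^^^^^^^^^^^^^^^^^^^^^^^^^^^^^^^^^^^^^^^^^^^^^^^^^^^
  File "fit.py", line 16, in <genexpr>
    f=lambda d:sum(np.abs(render(n,boxes,p0+d*[.01,.01,.05],z)-m).sum()/m.sum() for n,m in masks.items())
                          ~~~~~~^^^^^^^^^^^^^^^^^^^^^^^^^^^^^^
  File "fit.py", line 12, in render
    q=proj(n,b@R.T+[p[0],p[1],z])
  File "h.py", line 10, in proj
    K,rv,t=cam(n); return cv2.projectPoints(np.array(P,float).reshape(-1,1,3),rv,t,K,None)[0].reshape(-1,2)
           ~~~^^^
  File "h.py", line 4, in cam
    c=optics.calibration(n); return np.array(c["intrinsics"],float),np.array(c["rvec"],float),np.array(c["tvec"],float)
ValueError: time passes only in moves, steps and waits
```

The carrier fits agree: bed at about (0.618, -0.2045), yaw -0.121. I'll cache the calibration and fit the guard.

```bash
sed -i 's/^def cam/import functools\n@functools.cache\ndef cam/' h.py
python3 - <<'E'
from fit import *
im={n:optics.grab_frame(n) for n in("top","scene")}
p0=np.array([.535,.083,-.2]);M={}
for n in im:
    L=sorted(optics.silhouettes(n,"guard_grip"),key=lambda d:np.linalg.norm(ray(n,d["location"],.03)[:2]-p0[:2]))
    m=L[0]["mask"].astype(np.uint8); h=cv2.convexHull(cv2.findNonZero(m)); M[n]=cv2.fillConvexPoly(m.copy(),h,1).astype(float)
    print(n,[(round(d["score"],2),np.round(d["location"])) for d in L][:2],m.sum(),M[n].sum())
for k in(["top"],["scene"],["top","scene"]):
    p,f=fit({n:M[n] for n in k},PLATE,p0,0.); print(k,p.round(4),round(f,3))
b=np.array([.6179,-.2045,-.1214])
P=np.vstack([W(p,0,[(x,y,.005) for x in(-.124,.124) for y in(-.046,.046)]+[(x,0,.042) for x in(-.059,.059)]),
 W(b,.036,[(x,y,.067) for x in(-.124,.124) for y in(-.046,.046)]+[(-.164,0,.06)]+[(x,y,0) for x in(-.18,.142) for y in(-.058,.058)])])
a=overlay("top",im["top"],P,"pics/x.png",(190,80,340,240),3.6)
s=overlay("scene",im["scene"],P,"pics/x.png",(120,150,340,290),3.6)
cv2.imwrite("pics/fit1.png",a);cv2.imwrite("pics/fit1s.png",s)
st=r.state();print(st["t"])
E
```

```text
top [(0.78, array([219., 183.]))] 2494 3224.0
scene [(0.77, array([288., 230.]))] 2977 3591.0
['top'] [ 0.5457  0.0849 -0.197 ] 0.065
['scene'] [ 0.5431  0.082  -0.2036] 0.055
['top', 'scene'] [ 0.5451  0.0836 -0.2007] 0.127
0.95
```

View pics/fit1.png

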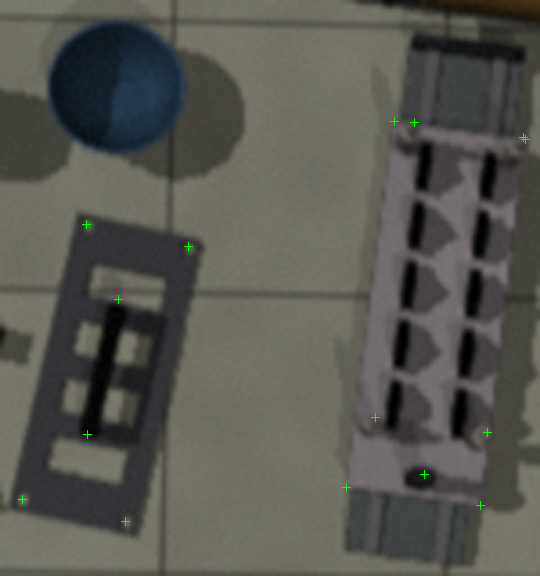

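View pics/fit1s.png

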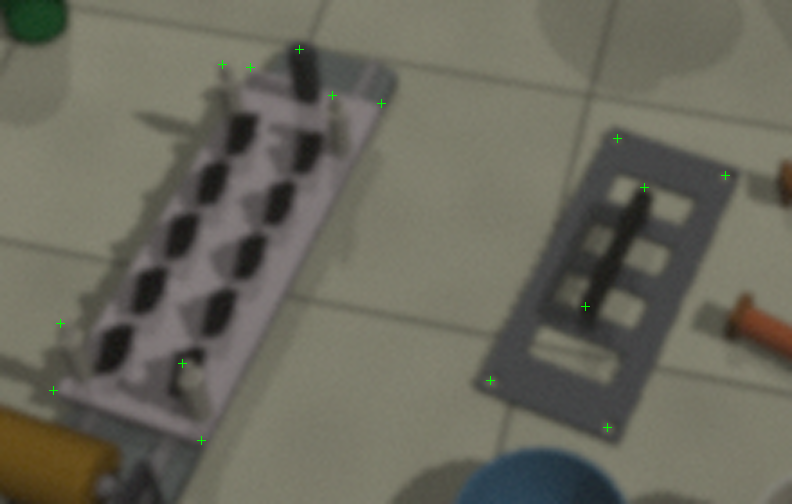

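```bash
cat > nav.py <<'E'
# usage: nav.py "x,y,z,yangdeg" ... : turn, then travel (tool axes) in units, waypoint after waypoint
import sys, numpy as np
from scipy.spatial.transform import Rotation as Ro
from rig import r
s=r.state(); q=s["eef_rot"]; R=Ro.from_quat([q[1],q[2],q[3],q[0]]); p=np.array(s["ee_pos"])
print("t",round(s["t"],2),"p",p.round(4),"q6",round(s["joint_pos"][5],2),"F",np.round(s["force"],1),"w",round(s["grip_width"],4),"ff",round(s["finger_force"],1))
tilt=np.degrees(np.arccos(-R.as_matrix()[2,2])); ty=R.as_matrix()[:,1]; a=np.degrees(np.arctan2(ty[1],ty[0]))
print("yang",round(a,2),"tilt",round(tilt,2))
for w in sys.argv[1:]:
    x,y,z,b=map(float,w.split(","))
    d=(b-a+90)%180-90
    a+=d; c,s_=np.cos(np.radians(a)),np.sin(np.radians(a))
    T=np.array([[-s_,c,0],[c,s_,0],[0,0,-1]])  # rows: tool x,y,z in world
    # tool x = y cross z
    X=np.cross([c,s_,0],[0,0,-1]); T[0]=X
    print(w,"| turn",round(-d/5,2),"travel",(T@(np.array([x,y,z])-p)/.02).round(2)); p=np.array([x,y,z])
E
python3 nav.py 0.42,0.3,0.24,83.04 0.4551,-0.1846,0.16,83.04 0.4551,-0.1846,0.07,83.04
```

```text
t 0.95 p [0.1314 0.5854 0.2423] q6 -0.12 F [-0.4  0.   1. ] w 0.0855 ff 0.0
yang 77.35 tilt 0.01
0.42,0.3,0.24,83.04 | turn -1.14 travel [-16.05 -12.42   0.11]
0.4551,-0.1846,0.16,83.04 | turn -0.0 travel [ -4.68 -23.84   4.  ]
0.4551,-0.1846,0.07,83.04 | turn -0.0 travel [0.  0.  4.5]
```

Emit:
{"method": "apply_moves", "body": {
  "travel": [
    [0,0,0],
    [0,0,0],
    [-1,-0.78,0],
    [-1,-0.78,0],
    [-1,-0.78,0],
    [-1,-0.78,0],
    [-1,-0.78,0],
    [-1,-0.78,0],
    [-1,-0.78,0],
    [-1,-0.78,0]
  ],
  "dr": [
    [0,0,-0.57],
    [0,0,-0.57],
    [0,0,0],
    [0,0,0],
    [0,0,0],
    [0,0,0],
    [0,0,0],
    [0,0,0],
    [0,0,0],
    [0,0,0]
  ],
  "gripper": [-1,-1,-1,-1,-1,-1,-1,-1,-1,-1],
  "newtons": 60
}}

```text
t: 2.2
ee_pos: [0.2757, 0.4416, 0.2424]
eef_rot: [0.0, 0.061, 0.998, 0.0]
force: [-0.8, 0.1, -1.3]
grip_width: 0.0855
finger_force: 0.0
```

Emit:
{"method": "apply_moves", "body": {
  "travel": [
    [-1,-0.78,0],
    [-1,-0.78,0],
    [-1,-0.78,0],
    [-1,-0.78,0],
    [-1,-0.78,0],
    [-1,-0.78,0],
    [-1,-0.78,0],
    [-1,-0.78,0],
    [-0.2,-1,0],
    [-0.2,-1,0]
  ],
  "dr": [
    [0,0,0],
    [0,0,0],
    [0,0,0],
    [0,0,0],
    [0,0,0],
    [0,0,0],
    [0,0,0],
    [0,0,0],
    [0,0,0],
    [0,0,0]
  ],
  "gripper": [-1,-1,-1,-1,-1,-1,-1,-1,-1,-1]
}}

```text
t: 3.45
ee_pos: [0.4212, 0.2572, 0.2421]
eef_rot: [-0.0, 0.061, 0.998, -0.0]
force: [0.2, 1.2, -0.4]
grip_width: 0.0855
finger_force: 0.0
```

Emit:
{"method": "apply_moves", "body": {
  "travel": [
    [-0.2,-1,0.1],
    [-0.2,-1,0.1],
    [-0.2,-1,0.1],
    [-0.2,-1,0.1],
    [-0.2,-1,0.1],
    [-0.2,-1,0.1],
    [-0.2,-1,0.1],
    [-0.2,-1,0.1],
    [-0.2,-1,0.1],
    [-0.2,-1,0.1]
  ],
  "dr": [
    [0,0,0],
    [0,0,0],
    [0,0,0],
    [0,0,0],
    [0,0,0],
    [0,0,0],
    [0,0,0],
    [0,0,0],
    [0,0,0],
    [0,0,0]
  ],
  "gripper": [-1,-1,-1,-1,-1,-1,-1,-1,-1,-1]
}}

```text
t: 4.7
ee_pos: [0.4364, 0.0543, 0.2223]
eef_rot: [-0.0, 0.061, 0.998, 0.0]
force: [-0.5, 0.1, 0.3]
grip_width: 0.0851
finger_force: 0.0
```

Emit:
{"method": "apply_moves", "body": {
  "travel": [
    [-0.2,-1,0.2],
    [-0.2,-1,0.2],
    [-0.2,-1,0.2],
    [-0.2,-1,0.2],
    [-0.2,-1,0.2],
    [-0.2,-1,0.2],
    [-0.2,-1,0.2],
    [-0.2,-1,0.2],
    [-0.2,-1,0.2],
    [-0.2,-1,0.2]
  ],
  "dr": [
    [0,0,0],
    [0,0,0],
    [0,0,0],
    [0,0,0],
    [0,0,0],
    [0,0,0],
    [0,0,0],
    [0,0,0],
    [0,0,0],
    [0,0,0]
  ],
  "gripper": [-1,-1,-1,-1,-1,-1,-1,-1,-1,-1]
}}

```text
t: 5.95
ee_pos: [0.452, -0.1487, 0.1823]
eef_rot: [-0.0, 0.061, 0.998, 0.0]
force: [0.3, -0.0, -0.7]
grip_width: 0.0855
finger_force: 0.0
```

```bash
python3 nav.py 0.4551,-0.1846,0.16,83.04 0.4551,-0.1846,0.07,83.04
```

```text
t 5.95 p [ 0.452  -0.1487  0.1823] q6 -1.91 F [ 0.3 -0.  -0.7] w 0.0855 ff 0.0
yang 83.05 tilt 0.03
0.4551,-0.1846,0.16,83.04 | turn 0.0 travel [-0.37 -1.76  1.11]
0.4551,-0.1846,0.07,83.04 | turn -0.0 travel [0.  0.  4.5]
```

Emit:
{"method": "apply_moves", "body": {
  "travel": [
    [-0.2,-0.9,0.6],
    [-0.2,-0.9,0.6],
    [0,0,0.9],
    [0,0,0.9],
    [0,0,0.9],
    [0,0,0.8],
    [0,0,0.8],
    [0,0,0],
    [0,0,0],
    [0,0,0]
  ],
  "dr": [
    [0,0,0],
    [0,0,0],
    [0,0,0],
    [0,0,0],
    [0,0,0],
    [0,0,0],
    [0,0,0],
    [0,0,0],
    [0,0,0],
    [0,0,0]
  ],
  "gripper": [-1,-1,-1,-1,-1,-1,-1,0,0.5,1]
}}

```text
t: 7.2
ee_pos: [0.4569, -0.1855, 0.0728]
eef_rot: [0.0, 0.061, 0.998, -0.0]
force: [0.2, -0.4, 0.3]
grip_width: 0.032
finger_force: 0.0
```

Emit:
{"method": "apply_moves", "body": {
  "travel": [
    [0,0,0],
    [0,0,0],
    [0,0,0],
    [0,0,0],
    [0.5,0,0],
    [0.5,0,0]
  ],
  "dr": [
    [0,0,0],
    [0,0,0],
    [0,0,0],
    [0,0,0],
    [0,0,0],
    [0,0,0]
  ],
  "gripper": [1,1,1,1,1,1]
}}

```text
t: 7.95
ee_pos: [0.4379, -0.1817, 0.0731]
eef_rot: [0.001, 0.061, 0.998, 0.001]
force: [3.3, 7.6, 3.4]
grip_width: 0.0192
finger_force: 60.7
```

```bash
python3 nav.py
```

```text
t 7.95 p [ 0.4379 -0.1817  0.0731] q6 -1.99 F [3.3 7.6 3.4] w 0.0192 ff 60.7
yang 82.99 tilt 0.17
```

Emit:
{"method": "apply_moves", "body": {
  "travel": [
    [0.5,0,0],
    [0.5,0,0],
    [0.5,0,0]
  ],
  "dr": [
    [0,0,0],
    [0,0,0],
    [0,0,0]
  ],
  "gripper": [1,1,1]
}}

```text
t: 8.32
ee_pos: [0.4202, -0.18, 0.0738]
eef_rot: [0.013, 0.065, 0.998, -0.0]
force: [47.5, 34.4, -24.2]
grip_width: 0.0187
finger_force: 63.5
```

Emit:
{"method": "apply_moves", "body": {
  "travel": [
    [0.25,0,0],
    [0.25,0,0],
    [0.25,0,0]
  ],
  "dr": [
    [0,0,0],
    [0,0,0],
    [0,0,0]
  ],
  "gripper": [1,1,1]
}}

```text
t: 8.7
ee_pos: [0.4144, -0.1794, 0.0755]
eef_rot: [0.02, 0.066, 0.998, -0.001]
force: [78.7, 41.8, -23.7]
grip_width: 0.019
finger_force: 61.8
```

The carrier has hit its loading stop. I'll ease off and release.

Emit:
{"method": "apply_moves", "body": {
  "travel": [
    [-0.5,0,0],
    [-0.4,0,0],
    [0,0,0],
    [0,0,0],
    [0,0,0],
    [0,0,-1],
    [0,0,-1],
    [0,0,-1],
    [0,0,-1],
    [0,0,-1]
  ],
  "dr": [
    [0,0,0],
    [0,0,0],
    [0,0,0],
    [0,0,0],
    [0,0,0],
    [0,0,0],
    [0,0,0],
    [0,0,0],
    [0,0,0],
    [0,0,0]
  ],
  "gripper": [1,1,-0.2,-0.6,-1,-1,-1,-1,-1,-1]
}}

```text
t: 9.95
ee_pos: [0.4093, -0.1796, 0.1727]
eef_rot: [-0.0, 0.061, 0.998, 0.0]
force: [0.2, 0.9, 0.2]
grip_width: 0.0858
finger_force: 0.0
```

```bash
cat > meas.py <<'E'
from fit import *
def barrels():
    out=[]
    for n in("top","scene"):
        I=optics.grab_frame(n); hsv=cv2.cvtColor(I,cv2.COLOR_RGB2HSV)
        m=((hsv[...,0]<14)|(hsv[...,0]>172))&(hsv[...,1]>90)&(hsv[...,2]>50)
        N,L,S,C=cv2.connectedComponentsWithStats(m.astype(np.uint8))
        for i in range(1,N):
            ys,xs=np.where(L==i)
            if not 80<S[i,4]<900: continue
            P=np.array([ray(n,(x,y),.016)[:2] for x,y in zip(xs,ys)]); c=P.mean(0)
            w,v=np.linalg.eigh(np.cov(P.T)); d=v[:,1]
            if .2<c[0]<.8: print(n,c.round(4),"ang",round(np.degrees(np.arctan2(d[1],d[0]))%180,1),"sd",np.sqrt(w).round(4),S[i,4])
def solid(q,boxes,p0,z,hull=False):
    M={}
    for n in("top","scene"):
        optics.grab_frame(n)
        L=sorted(optics.silhouettes(n,q),key=lambda d:np.linalg.norm(ray(n,d["location"],.03)[:2]-p0[:2]))
        if not L: print("none",n); continue
        m=L[0]["mask"].astype(np.uint8)
        if hull: m=cv2.fillConvexPoly(m.copy(),cv2.convexHull(cv2.findNonZero(m)),1)
        M[n]=m.astype(float)
        p,f=fit({n:M[n]},boxes,np.array(p0),z); print(q,n,p.round(4),round(f,3),round(L[0]["score"],2))
E
python3 nav.py 0.427,0.2464,0.2,14.5
```

```text
t 9.95 p [ 0.4093 -0.1796  0.1727] q6 -2.02 F [0.2 0.9 0.2] w 0.0858 ff 0.0
yang 83.01 tilt 0.05
0.427,0.2464,0.2,14.5 | turn 13.7 travel [20.4   6.19 -1.36]
```

Emit:
{"method": "apply_moves", "body": {
  "travel": [
    [0,0,-0.2],
    [0,0,-0.2],
    [0,0,-0.2],
    [0,0,-0.2],
    [0,0,-0.2],
    [0,0,-0.2],
    [0,0,0],
    [0,0,0],
    [0,0,0],
    [0,0,0]
  ],
  "dr": [
    [0,0,1],
    [0,0,1],
    [0,0,1],
    [0,0,1],
    [0,0,1],
    [0,0,1],
    [0,0,1],
    [0,0,1],
    [0,0,1],
    [0,0,1]
  ],
  "gripper": [-1,-1,-1,-1,-1,-1,-1,-1,-1,-1]
}}

```text
t: 11.2
ee_pos: [0.4093, -0.1795, 0.196]
eef_rot: [-0.0, 0.478, 0.878, -0.0]
force: [0.5, 0.1, -0.3]
grip_width: 0.085
finger_force: 0.0
```

Emit:
{"method": "apply_moves", "body": {
  "travel": [
    [0,0,0],
    [0,0,0],
    [0,0,0],
    [0,0,0],
    [1,0.3,0],
    [1,0.3,0],
    [1,0.3,0],
    [1,0.3,0],
    [1,0.3,0],
    [1,0.3,0]
  ],
  "dr": [
    [0,0,1],
    [0,0,1],
    [0,0,1],
    [0,0,0.7],
    [0,0,0],
    [0,0,0],
    [0,0,0],
    [0,0,0],
    [0,0,0],
    [0,0,0]
  ],
  "gripper": [-1,-1,-1,-1,-1,-1,-1,-1,-1,-1]
}}

```text
t: 12.45
ee_pos: [0.414, -0.0538, 0.196]
eef_rot: [-0.0, 0.612, 0.791, -0.0]
force: [0.1, -1.0, -0.3]
grip_width: 0.0852
finger_force: 0.0
```

Emit:
{"method": "apply_moves", "body": {
  "travel": [
    [1,0.3,0],
    [1,0.3,0],
    [1,0.3,0],
    [1,0.3,0],
    [1,0.3,0],
    [1,0.3,0],
    [0,0,0],
    [0,0,0]
  ],
  "dr": [
    [0,0,0],
    [0,0,0],
    [0,0,0],
    [0,0,0],
    [0,0,0],
    [0,0,0],
    [0,0,0],
    [0,0,0]
  ],
  "gripper": [-1,-1,-1,-1,-1,-1,-1,-1]
}}

```text
t: 13.45
ee_pos: [0.419, 0.0703, 0.1961]
eef_rot: [-0.0, 0.612, 0.791, -0.0]
force: [0.6, -0.2, 0.5]
grip_width: 0.0858
finger_force: 0.0
```

```bash
python3 - <<'E'
from meas import *
barrels(); solid("bed",BED,np.array([.575,-.199,-.121]),.036)
E
python3 nav.py 0.427,0.2464,0.1,14.5 0.427,0.2464,0.014,14.5
```

```text
top [0.5844 0.2252] ang 71.1 sd [0.0065 0.029 ] 225
top [0.4155 0.3766] ang 73.6 sd [0.0066 0.0286] 236
top [0.421  0.2699] ang 106.9 sd [0.0062 0.0144] 112
scene [0.4281 0.2477] ang 104.0 sd [0.0081 0.0251] 246
scene [0.4156 0.375 ] ang 74.2 sd [0.0082 0.0248] 252
scene [0.5844 0.2233] ang 70.6 sd [0.0075 0.0246] 280
bed top [ 0.584  -0.1995 -0.1275] 0.036 0.93
bed scene [ 0.5817 -0.2009 -0.1188] 0.052 0.75
t 13.75 p [0.4193 0.0704 0.1963] q6 -0.25 F [-0.1  0.3  0.2] w 0.0854 ff 0.0
yang 14.5 tilt 0.01
0.427,0.2464,0.1,14.5 | turn 0.0 travel [8.42 2.58 4.82]
0.427,0.2464,0.014,14.5 | turn -0.0 travel [0.  0.  4.3]
```

Emit:
{"method": "apply_moves", "body": {
  "travel": [
    [0.94,0.29,0.3],
    [0.94,0.29,0.3],
    [0.94,0.29,0.3],
    [0.94,0.29,0.3],
    [0.94,0.29,0.7],
    [0.94,0.29,0.7],
    [0.94,0.29,0.7],
    [0.94,0.29,0.7],
    [0.94,0.29,0.8],
    [0,0,0]
  ],
  "dr": [
    [0,0,0],
    [0,0,0],
    [0,0,0],
    [0,0,0],
    [0,0,0],
    [0,0,0],
    [0,0,0],
    [0,0,0],
    [0,0,0],
    [0,0,0]
  ],
  "gripper": [-1,-1,-1,-1,-1,-1,-1,-1,-1,-1]
}}

```text
t: 15.0
ee_pos: [0.4268, 0.2484, 0.0991]
eef_rot: [-0.0, 0.611, 0.791, -0.001]
force: [0.2, -0.1, -0.3]
grip_width: 0.0854
finger_force: 0.0
```

Emit:
{"method": "apply_moves", "body": {
  "travel": [
    [0,0,0.9],
    [0,0,0.9],
    [0,0,0.9],
    [0,0,0.9],
    [0,0,0.7],
    [0,0,0],
    [0,0,0],
    [0,0,0],
    [0,0,0],
    [0,0,0]
  ],
  "dr": [
    [0,0,0],
    [0,0,0],
    [0,0,0],
    [0,0,0],
    [0,0,0],
    [0,0,0],
    [0,0,0],
    [0,0,0],
    [0,0,0],
    [0,0,0]
  ],
  "gripper": [-1,-1,-1,-1,-1,-1,0,0.5,1,1]
}}

```text
t: 16.25
ee_pos: [0.4276, 0.2479, 0.0149]
eef_rot: [0.0, 0.612, 0.791, 0.0]
force: [-0.6, -0.3, 6.1]
grip_width: 0.0219
finger_force: 58.4
```

Emit:
{"method": "apply_moves", "body": {
  "travel": [
    [0,0,0],
    [0,0,0],
    [0,0,0]
  ],
  "dr": [
    [0,0,0],
    [0,0,0],
    [0,0,0]
  ],
  "gripper": [1,1,1]
}}

```text
t: 16.62
ee_pos: [0.4276, 0.2479, 0.0149]
eef_rot: [0.0, 0.612, 0.791, 0.0]
force: [-0.9, -1.6, 6.4]
grip_width: 0.0216
finger_force: 58.4
```

```bash
python3 nav.py 0.427,0.2464,0.17,14.5 0.42,-.05,.17,-7 0.505,-0.19,0.17,-7
```

```text
t 16.62 p [0.4276 0.2479 0.0149] q6 0.13 F [-0.9 -1.6  6.4] w 0.0216 ff 58.4
yang 14.55 tilt 0.04
0.427,0.2464,0.17,14.5 | turn 0.01 travel [-0.06 -0.05 -7.75]
0.42,-.05,.17,-7 | turn 4.3 travel [-14.75   1.46   0.  ]
0.505,-0.19,0.17,-7 | turn -0.0 travel [-6.43  5.07  0.  ]
```

Emit:
{"method": "apply_moves", "body": {
  "travel": [
    [0,0,-0.5],
    [0,0,-1],
    [0,0,-1],
    [0,0,-1],
    [0,0,-1],
    [0,0,-1],
    [0,0,-1],
    [0,0,-1],
    [0,0,-0.3],
    [0,0,0]
  ],
  "dr": [
    [0,0,0],
    [0,0,0],
    [0,0,0.7],
    [0,0,0.7],
    [0,0,0.7],
    [0,0,0.7],
    [0,0,0.7],
    [0,0,0.8],
    [0,0,0],
    [0,0,0]
  ],
  "gripper": [1,1,1,1,1,1,1,1,1,1]
}}

```text
t: 17.88
ee_pos: [0.4273, 0.2478, 0.1705]
eef_rot: [0.0, 0.748, 0.663, 0.0]
force: [0.2, -1.0, -0.8]
grip_width: 0.0221
finger_force: 59.0
```

```bash
python3 nav.py 0.44,-.05,.17,-6.96 0.6602,-0.2097,0.17,-6.96 0.6602,-0.2097,0.064,-6.96
```

```text
t 17.88 p [0.4273 0.2478 0.1705] q6 0.51 F [ 0.2 -1.  -0.8] w 0.0221 ff 59.0
yang -6.87 tilt 0.03
0.44,-.05,.17,-6.96 | turn 0.02 travel [-14.7    2.44   0.03]
0.6602,-0.2097,0.17,-6.96 | turn -0.0 travel [-6.59 11.9   0.  ]
0.6602,-0.2097,0.064,-6.96 | turn -0.0 travel [0.  0.  5.3]
```

Emit:
{"method": "apply_moves", "body": {
  "travel": [
    [-0.97,0.65,0],
    [-0.97,0.65,0],
    [-0.97,0.65,0],
    [-0.97,0.65,0],
    [-0.97,0.65,0],
    [-0.97,0.65,0],
    [-0.97,0.65,0],
    [-0.97,0.65,0],
    [-0.97,0.65,0],
    [-0.97,0.65,0]
  ],
  "dr": [
    [0,0,0],
    [0,0,0],
    [0,0,0],
    [0,0,0],
    [0,0,0],
    [0,0,0],
    [0,0,0],
    [0,0,0],
    [0,0,0],
    [0,0,0]
  ],
  "gripper": [1,1,1,1,1,1,1,1,1,1]
}}

```text
t: 19.12
ee_pos: [0.5323, 0.0388, 0.1691]
eef_rot: [-0.001, 0.748, 0.663, -0.001]
force: [0.1, 0.2, -0.9]
grip_width: 0.0222
finger_force: 59.0
```

Emit:
{"method": "apply_moves", "body": {
  "travel": [
    [-0.97,0.65,0],
    [-0.97,0.65,0],
    [-0.97,0.65,0],
    [-0.97,0.65,0],
    [-0.97,0.65,0],
    [-0.97,0.65,0],
    [-0.97,0.65,0],
    [-0.97,0.65,0],
    [-0.97,0.65,0],
    [-0.97,0.65,0]
  ],
  "dr": [
    [0,0,0],
    [0,0,0],
    [0,0,0],
    [0,0,0],
    [0,0,0],
    [0,0,0],
    [0,0,0],
    [0,0,0],
    [0,0,0],
    [0,0,0]
  ],
  "gripper": [1,1,1,1,1,1,1,1,1,1]
}}

```text
t: 20.38
ee_pos: [0.6391, -0.1702, 0.1703]
eef_rot: [0.0, 0.749, 0.663, -0.0]
force: [0.9, -0.1, -0.3]
grip_width: 0.0216
finger_force: 59.0
```

Emit:
{"method": "apply_moves", "body": {
  "travel": [
    [-0.97,0.65,0],
    [-0.96,0.65,0],
    [0,0,0],
    [0,0,0]
  ],
  "dr": [
    [0,0,0],
    [0,0,0],
    [0,0,0],
    [0,0,0]
  ],
  "gripper": [1,1,1,1]
}}

```text
t: 20.88
ee_pos: [0.6592, -0.21, 0.17]
eef_rot: [-0.001, 0.749, 0.663, -0.0]
force: [0.6, -0.0, -1.6]
grip_width: 0.0217
finger_force: 59.0
```

```bash
python3 nav.py 0.6602,-0.2097,0.1,-6.96 0.6602,-0.2097,0.064,-6.96
python3 - <<'E'
from fit import *
im={n:save(n,"pics/x.png") for n in("top","scene")}
b=np.array([.5828,-.2002,-.1215])
P=W(b,.036,[(x,y,.067) for x in(-.124,.124) for y in(-.046,.046)]+[(-.164,0,.06)]+[(x,y,0) for x in(-.18,.142) for y in(-.058,.058)]+[(x,y,.035) for x in(-.104,-.052,0,.052,.104) for y in(-.028,.028)])
a=overlay("top",im["top"],P,"pics/x.png",(280,95,340,245),4); c=overlay("scene",im["scene"],P,"pics/x.png",(130,140,270,290),4)
cv2.imwrite("pics/fit2.png",np.hstack([a,c]))
E
```

```text
t 20.88 p [ 0.6592 -0.21    0.17  ] q6 -0.29 F [ 0.6 -0.  -1.6] w 0.0217 ff 59.0
yang -6.96 tilt 0.07
0.6602,-0.2097,0.1,-6.96 | turn -0.0 travel [0.02 0.05 3.5 ]
0.6602,-0.2097,0.064,-6.96 | turn -0.0 travel [0.  0.  1.8]
```

View pics/fit2.png

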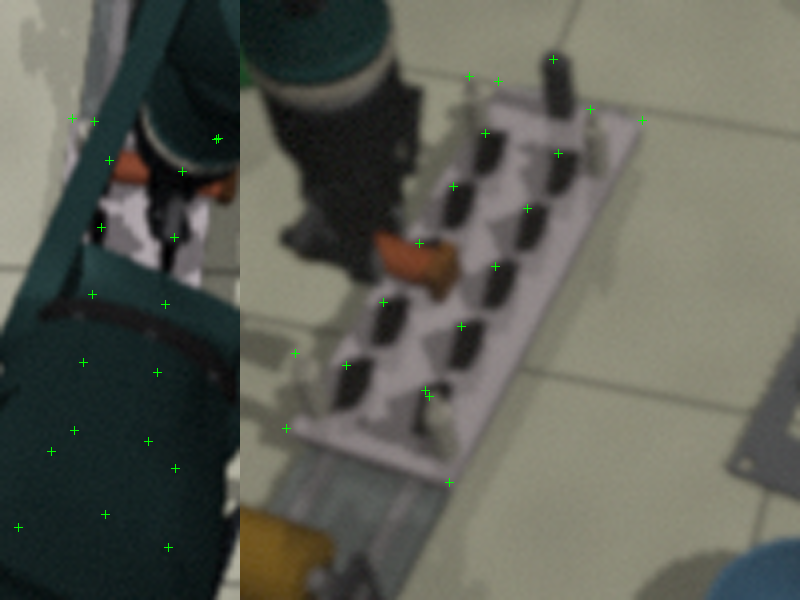

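Emit:
{"method": "apply_moves", "body": {
  "travel": [
    [0,0,0.9],
    [0,0,0.9],
    [0,0,0.9],
    [0,0,0.9],
    [0,0,0.7],
    [0,0,0.5],
    [0,0,0.3],
    [0,0,0.2]
  ],
  "dr": [
    [0,0,0],
    [0,0,0],
    [0,0,0],
    [0,0,0],
    [0,0,0],
    [0,0,0],
    [0,0,0],
    [0,0,0]
  ],
  "gripper": [1,1,1,1,1,1,1,1]
}}

```text
t: 21.98
ee_pos: [0.6598, -0.2105, 0.0643]
eef_rot: [0.0, 0.749, 0.663, 0.0]
force: [-2.1, -0.5, 8.0]
grip_width: 0.0218
finger_force: 60.4
```

Emit:
{"method": "apply_moves", "body": {
  "travel": [
    [0,0,0]
  ],
  "dr": [
    [0,0,0]
  ],
  "gripper": [1]
}}

```text
t: 22.1
ee_pos: [0.6598, -0.2104, 0.0647]
eef_rot: [0.0, 0.749, 0.663, 0.0]
force: [-0.3, 0.1, -1.8]
grip_width: 0.0214
finger_force: 59.0
```

Emit:
{"method": "apply_moves", "body": {
  "travel": [
    [0,0,0.1],
    [0,0,0]
  ],
  "dr": [
    [0,0,0],
    [0,0,0]
  ],
  "gripper": [1,1]
}}

```text
t: 22.35
ee_pos: [0.6603, -0.2106, 0.064]
eef_rot: [0.001, 0.749, 0.663, 0.0]
force: [-0.7, 1.2, 5.9]
grip_width: 0.022
finger_force: 59.9
```

Emit:
{"method": "apply_moves", "body": {
  "travel": [
    [0,0,0],
    [0,0,0],
    [0,0,0],
    [0,0,-0.5],
    [0,0,-1],
    [0,0,-1],
    [0,0,-1],
    [0,0,-1],
    [0,0,-1]
  ],
  "dr": [
    [0,0,0],
    [0,0,0],
    [0,0,0],
    [0,0,0],
    [0,0,0],
    [0,0,0],
    [0,0,0],
    [0,0,0],
    [0,0,0]
  ],
  "gripper": [0.4,0.1,0.1,0.1,0.1,0.1,0.1,0.1,0.1]
}}

```text
t: 23.48
ee_pos: [0.6596, -0.2104, 0.1742]
eef_rot: [0.0, 0.749, 0.663, 0.0]
force: [-0.3, -0.4, -0.2]
grip_width: 0.0382
finger_force: 0.0
```

```bash
python3 - <<'E'
from meas import *
barrels()
E
python3 nav.py 0.5845,0.2245,0.12,-19.2 0.5845,0.2245,0.0145,-19.2
```

```text
top [ 0.67   -0.2027] ang 86.0 sd [0.0071 0.0112] 91
top [0.5841 0.225 ] ang 71.0 sd [0.0065 0.0289] 224
top [0.4156 0.3761] ang 73.3 sd [0.0064 0.029 ] 238
scene [0.4151 0.3733] ang 73.6 sd [0.0084 0.0242] 250
scene [ 0.6314 -0.2308] ang 81.5 sd [0.0087 0.0296] 327
scene [0.5844 0.2227] ang 69.8 sd [0.0073 0.0246] 268
t 23.57 p [ 0.6613 -0.211   0.1759] q6 -0.29 F [-0.   0.6  0.1] w 0.0384 ff 0.0
yang -6.95 tilt 0.31
0.5845,0.2245,0.12,-19.2 | turn 2.45 travel [ 19.3  -10.79   2.8 ]
0.5845,0.2245,0.0145,-19.2 | turn -0.0 travel [0.   0.   5.28]
```

Emit:
{"method": "apply_moves", "body": {
  "travel": [
    [0,0,0],
    [0,0,0],
    [0,0,0],
    [0.97,-0.54,0],
    [0.97,-0.54,0],
    [0.97,-0.54,0],
    [0.97,-0.54,0],
    [0.97,-0.54,0],
    [0.97,-0.54,0],
    [0.97,-0.54,0]
  ],
  "dr": [
    [0,0,0.85],
    [0,0,0.8],
    [0,0,0.8],
    [0,0,0],
    [0,0,0],
    [0,0,0],
    [0,0,0],
    [0,0,0],
    [0,0,0],
    [0,0,0]
  ],
  "gripper": [0.1,0.1,0.1,-1,-1,-1,-1,-1,-1,-1]
}}

```text
t: 24.82
ee_pos: [0.6326, -0.0557, 0.1724]
eef_rot: [0.0, 0.815, 0.579, 0.0]
force: [1.1, -0.0, 0.3]
grip_width: 0.0854
finger_force: 0.0
```

Emit:
{"method": "apply_moves", "body": {
  "travel": [
    [0.97,-0.54,0],
    [0.97,-0.54,0],
    [0.97,-0.54,0],
    [0.97,-0.54,0],
    [0.97,-0.54,0],
    [0.97,-0.54,0],
    [0.97,-0.54,0],
    [0.97,-0.54,0],
    [0.97,-0.54,0.5],
    [0.97,-0.54,0.5]
  ],
  "dr": [
    [0,0,0],
    [0,0,0],
    [0,0,0],
    [0,0,0],
    [0,0,0],
    [0,0,0],
    [0,0,0],
    [0,0,0],
    [0,0,0],
    [0,0,0]
  ],
  "gripper": [-1,-1,-1,-1,-1,-1,-1,-1,-1,-1]
}}

```text
t: 26.08
ee_pos: [0.5942, 0.1629, 0.1515]
eef_rot: [-0.0, 0.815, 0.579, -0.0]
force: [0.8, 0.2, -0.4]
grip_width: 0.0858
finger_force: 0.0
```

Emit:
{"method": "apply_moves", "body": {
  "travel": [
    [0.97,-0.54,0.6],
    [0.97,-0.54,0.6],
    [0.97,-0.54,0.6],
    [0,0,0],
    [0,0,0]
  ],
  "dr": [
    [0,0,0],
    [0,0,0],
    [0,0,0],
    [0,0,0],
    [0,0,0]
  ],
  "gripper": [-1,-1,-1,-1,-1]
}}

```text
t: 26.7
ee_pos: [0.5834, 0.2271, 0.1162]
eef_rot: [0.0, 0.815, 0.579, -0.0]
force: [-0.0, -0.6, 0.5]
grip_width: 0.0852
finger_force: 0.0
```

```bash
python3 nav.py 0.5845,0.2242,0.0145,-19.2
```

```text
t 26.7 p [0.5834 0.2271 0.1162] q6 0.6 F [-0.  -0.6  0.5] w 0.0852 ff 0.0
yang -19.17 tilt 0.03
0.5845,0.2242,0.0145,-19.2 | turn 0.01 travel [-0.12  0.1   5.09]
```

Emit:
{"method": "apply_moves", "body": {
  "travel": [
    [-0.12,0.1,0.9],
    [0,0,0.9],
    [0,0,0.9],
    [0,0,0.9],
    [0,0,0.9],
    [0,0,0.6],
    [0,0,0],
    [0,0,0],
    [0,0,0],
    [0,0,0]
  ],
  "dr": [
    [0,0,0],
    [0,0,0],
    [0,0,0],
    [0,0,0],
    [0,0,0],
    [0,0,0],
    [0,0,0],
    [0,0,0],
    [0,0,0],
    [0,0,0]
  ],
  "gripper": [-1,-1,-1,-1,-1,-1,-1,0,0.5,1]
}}

```text
t: 27.95
ee_pos: [0.5847, 0.2243, 0.0149]
eef_rot: [0.0, 0.815, 0.579, 0.001]
force: [0.4, 0.2, 0.6]
grip_width: 0.0325
finger_force: 0.0
```

Emit:
{"method": "apply_moves", "body": {
  "travel": [
    [0,0,0],
    [0,0,0],
    [0,0,-0.5],
    [0,0,-1],
    [0,0,-1],
    [0,0,-1],
    [0,0,-1],
    [0,0,-1],
    [0,0,-1],
    [0,0,-1]
  ],
  "dr": [
    [0,0,0],
    [0,0,0],
    [0,0,0],
    [0,0,0],
    [0,0,0],
    [0,0,-0.85],
    [0,0,-0.8],
    [0,0,-0.8],
    [0,0,0],
    [0,0,0]
  ],
  "gripper": [1,1,1,1,1,1,1,1,1,1]
}}

```text
t: 29.2
ee_pos: [0.5839, 0.2241, 0.1652]
eef_rot: [-0.0, 0.749, 0.663, -0.0]
force: [-0.3, 0.8, -0.1]
grip_width: 0.0218
finger_force: 58.8
```

```bash
python3 nav.py 0.5562,-0.1968,0.16,-6.96 0.5562,-0.1968,0.063,-6.96
```

```text
t 29.2 p [0.5839 0.2241 0.1652] q6 0.38 F [-0.3  0.8 -0.1] w 0.0218 ff 58.8
yang -6.95 tilt 0.02
0.5562,-0.1968,0.16,-6.96 | turn 0.0 travel [-21.06   1.17   0.26]
0.5562,-0.1968,0.063,-6.96 | turn -0.0 travel [0.   0.   4.85]
```

Emit:
{"method": "apply_moves", "body": {
  "travel": [
    [-0.96,0.05,0],
    [-0.96,0.05,0],
    [-0.96,0.05,0],
    [-0.96,0.05,0],
    [-0.96,0.05,0],
    [-0.96,0.05,0],
    [-0.96,0.05,0],
    [-0.96,0.05,0],
    [-0.96,0.05,0],
    [-0.96,0.05,0]
  ],
  "dr": [
    [0,0,0],
    [0,0,0],
    [0,0,0],
    [0,0,0],
    [0,0,0],
    [0,0,0],
    [0,0,0],
    [0,0,0],
    [0,0,0],
    [0,0,0]
  ],
  "gripper": [1,1,1,1,1,1,1,1,1,1]
}}

```text
t: 30.45
ee_pos: [0.5709, 0.0311, 0.1643]
eef_rot: [0.0, 0.749, 0.663, -0.0]
force: [1.5, -0.2, -0.5]
grip_width: 0.0217
finger_force: 58.9
```

Emit:
{"method": "apply_moves", "body": {
  "travel": [
    [-0.96,0.05,0],
    [-0.96,0.05,0],
    [-0.96,0.05,0],
    [-0.96,0.05,0],
    [-0.96,0.05,0],
    [-0.96,0.05,0],
    [-0.96,0.05,0],
    [-0.96,0.05,0],
    [-0.96,0.05,0],
    [-0.96,0.05,0]
  ],
  "dr": [
    [0,0,0],
    [0,0,0],
    [0,0,0],
    [0,0,0],
    [0,0,0],
    [0,0,0],
    [0,0,0],
    [0,0,0],
    [0,0,0],
    [0,0,0]
  ],
  "gripper": [1,1,1,1,1,1,1,1,1,1]
}}

```text
t: 31.7
ee_pos: [0.5576, -0.1607, 0.1643]
eef_rot: [0.0, 0.749, 0.663, -0.0]
force: [0.1, 0.3, -0.8]
grip_width: 0.0216
finger_force: 58.9
```

Emit:
{"method": "apply_moves", "body": {
  "travel": [
    [-0.93,0.08,0],
    [-0.93,0.08,0],
    [0,0,0],
    [0,0,0]
  ],
  "dr": [
    [0,0,0],
    [0,0,0],
    [0,0,0],
    [0,0,0]
  ],
  "gripper": [1,1,1,1]
}}

```text
t: 32.2
ee_pos: [0.5562, -0.1964, 0.1642]
eef_rot: [-0.0, 0.749, 0.663, 0.0]
force: [-0.3, 0.7, -0.6]
grip_width: 0.0224
finger_force: 58.9
```

```bash
python3 nav.py 0.5562,-0.1968,0.063,-6.96
```

```text
t 32.2 p [ 0.5562 -0.1964  0.1642] q6 -0.34 F [-0.3  0.7 -0.6] w 0.0224 ff 58.9
yang -6.97 tilt 0.04
0.5562,-0.1968,0.063,-6.96 | turn -0.0 travel [-0.02  0.    5.06]
```

Emit:
{"method": "apply_moves", "body": {
  "travel": [
    [0,0,0.9],
    [0,0,0.9],
    [0,0,0.9],
    [0,0,0.9],
    [0,0,0.6],
    [0,0,0.5],
    [0,0,0.3],
    [0,0,0.1],
    [0,0,0],
    [0,0,0]
  ],
  "dr": [
    [0,0,0],
    [0,0,0],
    [0,0,0],
    [0,0,0],
    [0,0,0],
    [0,0,0],
    [0,0,0],
    [0,0,0],
    [0,0,0],
    [0,0,0]
  ],
  "gripper": [1,1,1,1,1,1,1,1,1,1]
}}

```text
t: 33.45
ee_pos: [0.5564, -0.1966, 0.0629]
eef_rot: [0.0, 0.749, 0.663, 0.0]
force: [-1.5, 2.5, 5.1]
grip_width: 0.0218
finger_force: 59.4
```

Emit:
{"method": "apply_moves", "body": {
  "travel": [
    [0,0,0],
    [0,0,0],
    [0,0,0],
    [0,0,-0.5],
    [0,0,-1],
    [0,0,-1],
    [0,0,-1],
    [0,0,-1],
    [0,0,-1]
  ],
  "dr": [
    [0,0,0],
    [0,0,0],
    [0,0,0],
    [0,0,0],
    [0,0,0],
    [0,0,0],
    [0,0,0],
    [0,0,0],
    [0,0,0]
  ],
  "gripper": [0.4,0.1,0.1,0.1,0.1,0.1,0.1,0.1,0.1]
}}

```text
t: 34.58
ee_pos: [0.5564, -0.1968, 0.1737]
eef_rot: [0.0, 0.749, 0.663, 0.0]
force: [-0.8, -0.4, -0.5]
grip_width: 0.0384
finger_force: 0.0
```

```bash
python3 - <<'E'
from meas import *
barrels()
E
python3 nav.py 0.4155,0.3748,0.16,-16.4
```

```text
top [0.4155 0.3761] ang 73.1 sd [0.0066 0.0291] 240
scene [ 0.5227 -0.2189] ang 83.4 sd [0.0091 0.027 ] 273
scene [0.4153 0.3743] ang 72.5 sd [0.0083 0.0244] 249
scene [ 0.6313 -0.2325] ang 81.6 sd [0.0085 0.0286] 313
t 34.67 p [ 0.558  -0.1975  0.1752] q6 -0.34 F [ 0.9 -0.9 -0.3] w 0.0386 ff 0.0
yang -6.95 tilt 0.3
0.4155,0.3748,0.16,-16.4 | turn 1.89 travel [ 25.44 -14.91   0.76]
```

Emit:
{"method": "apply_moves", "body": {
  "travel": [
    [0,0,0],
    [0,0,0],
    [0.98,-0.57,0],
    [0.98,-0.57,0],
    [0.98,-0.57,0],
    [0.98,-0.57,0],
    [0.98,-0.57,0],
    [0.98,-0.57,0],
    [0.98,-0.57,0],
    [0.98,-0.57,0]
  ],
  "dr": [
    [0,0,1],
    [0,0,0.9],
    [0,0,0],
    [0,0,0],
    [0,0,0],
    [0,0,0],
    [0,0,0],
    [0,0,0],
    [0,0,0],
    [0,0,0]
  ],
  "gripper": [0.1,0.1,0.1,-1,-1,-1,-1,-1,-1,-1]
}}

```text
t: 35.92
ee_pos: [0.5129, -0.019, 0.1724]
eef_rot: [0.0, 0.801, 0.599, 0.0]
force: [0.2, -0.6, -0.3]
grip_width: 0.0854
finger_force: 0.0
```

Emit:
{"method": "apply_moves", "body": {
  "travel": [
    [0.98,-0.57,0],
    [0.98,-0.57,0],
    [0.98,-0.57,0],
    [0.98,-0.57,0],
    [0.98,-0.57,0],
    [0.98,-0.57,0],
    [0.98,-0.57,0],
    [0.98,-0.57,0],
    [0.98,-0.57,0],
    [0.98,-0.57,0]
  ],
  "dr": [
    [0,0,0],
    [0,0,0],
    [0,0,0],
    [0,0,0],
    [0,0,0],
    [0,0,0],
    [0,0,0],
    [0,0,0],
    [0,0,0],
    [0,0,0]
  ],
  "gripper": [-1,-1,-1,-1,-1,-1,-1,-1,-1,-1]
}}

```text
t: 37.17
ee_pos: [0.4588, 0.2011, 0.1724]
eef_rot: [0.0, 0.801, 0.599, 0.0]
force: [-0.5, 0.5, -0.3]
grip_width: 0.0858
finger_force: 0.0
```

Emit:
{"method": "apply_moves", "body": {
  "travel": [
    [0.98,-0.57,0],
    [0.98,-0.57,0.4],
    [0.98,-0.57,0.4],
    [0.98,-0.57,0.4],
    [0.98,-0.57,0.4],
    [0.98,-0.57,0.4],
    [0.98,-0.57,0.4],
    [0.98,-0.57,0.4],
    [0,0,0],
    [0,0,0]
  ],
  "dr": [
    [0,0,0],
    [0,0,0],
    [0,0,0],
    [0,0,0],
    [0,0,0],
    [0,0,0],
    [0,0,0],
    [0,0,0],
    [0,0,0],
    [0,0,0]
  ],
  "gripper": [-1,-1,-1,-1,-1,-1,-1,-1,-1,-1]
}}

```text
t: 38.42
ee_pos: [0.416, 0.3758, 0.1164]
eef_rot: [0.0, 0.801, 0.599, -0.0]
force: [0.6, -0.0, 0.3]
grip_width: 0.0855
finger_force: 0.0
```

```bash
python3 nav.py 0.4155,0.3748,0.0147,-16.6
```

```text
t 38.42 p [0.416  0.3758 0.1164] q6 0.9 F [ 0.6 -0.   0.3] w 0.0855 ff 0.0
yang -16.41 tilt 0.03
0.4155,0.3748,0.0147,-16.6 | turn 0.04 travel [-0.05 -0.01  5.08]
```

Emit:
{"method": "apply_moves", "body": {
  "travel": [
    [-0.05,0,0.9],
    [0,0,0.9],
    [0,0,0.9],
    [0,0,0.9],
    [0,0,0.9],
    [0,0,0.6],
    [0,0,0],
    [0,0,0],
    [0,0,0],
    [0,0,0]
  ],
  "dr": [
    [0,0,0],
    [0,0,0],
    [0,0,0],
    [0,0,0],
    [0,0,0],
    [0,0,0],
    [0,0,0],
    [0,0,0],
    [0,0,0],
    [0,0,0]
  ],
  "gripper": [-1,-1,-1,-1,-1,-1,-1,0,0.5,1]
}}

```text
t: 39.67
ee_pos: [0.4164, 0.3752, 0.0148]
eef_rot: [0.0, 0.801, 0.599, 0.0]
force: [0.2, 0.1, -0.1]
grip_width: 0.0324
finger_force: 0.0
```

Emit:
{"method": "apply_moves", "body": {
  "travel": [
    [0,0,0],
    [0,0,0],
    [0,0,-0.5],
    [0,0,-1],
    [0,0,-1],
    [0,0,-1],
    [0,0,-1],
    [0,0,-1],
    [0,0,-1],
    [0,0,-1]
  ],
  "dr": [
    [0,0,0],
    [0,0,0],
    [0,0,0],
    [0,0,0],
    [0,0,0],
    [0,0,-1],
    [0,0,-0.9],
    [0,0,0],
    [0,0,0],
    [0,0,0]
  ],
  "gripper": [1,1,1,1,1,1,1,1,1,1]
}}

```text
t: 40.92
ee_pos: [0.4158, 0.3748, 0.1654]
eef_rot: [0.0, 0.749, 0.663, -0.0]
force: [0.2, -0.1, -1.2]
grip_width: 0.0218
finger_force: 58.9
```

```bash
python3 nav.py 0.5046,-0.1905,0.164,-6.96 0.5046,-0.1905,0.063,-6.96
```

```text
t 40.92 p [0.4158 0.3748 0.1654] q6 0.73 F [ 0.2 -0.1 -1.2] w 0.0218 ff 58.9
yang -6.95 tilt 0.01
0.5046,-0.1905,0.164,-6.96 | turn 0.0 travel [-27.52   7.83   0.07]
0.5046,-0.1905,0.063,-6.96 | turn -0.0 travel [0.   0.   5.05]
```

Emit:
{"method": "apply_moves", "body": {
  "travel": [
    [-0.98,0.28,0],
    [-0.98,0.28,0],
    [-0.98,0.28,0],
    [-0.98,0.28,0],
    [-0.98,0.28,0],
    [-0.98,0.28,0],
    [-0.98,0.28,0],
    [-0.98,0.28,0],
    [-0.98,0.28,0],
    [-0.98,0.28,0]
  ],
  "dr": [
    [0,0,0],
    [0,0,0],
    [0,0,0],
    [0,0,0],
    [0,0,0],
    [0,0,0],
    [0,0,0],
    [0,0,0],
    [0,0,0],
    [0,0,0]
  ],
  "gripper": [1,1,1,1,1,1,1,1,1,1]
}}

```text
t: 42.18
ee_pos: [0.4478, 0.172, 0.164]
eef_rot: [-0.0, 0.749, 0.663, -0.0]
force: [0.4, 0.2, -0.9]
grip_width: 0.0218
finger_force: 58.9
```

Emit:
{"method": "apply_moves", "body": {
  "travel": [
    [-0.98,0.28,0],
    [-0.98,0.28,0],
    [-0.98,0.28,0],
    [-0.98,0.28,0],
    [-0.98,0.28,0],
    [-0.98,0.28,0],
    [-0.98,0.28,0],
    [-0.98,0.28,0],
    [-0.98,0.28,0],
    [-0.98,0.28,0]
  ],
  "dr": [
    [0,0,0],
    [0,0,0],
    [0,0,0],
    [0,0,0],
    [0,0,0],
    [0,0,0],
    [0,0,0],
    [0,0,0],
    [0,0,0],
    [0,0,0]
  ],
  "gripper": [1,1,1,1,1,1,1,1,1,1]
}}

```text
t: 43.42
ee_pos: [0.4792, -0.0292, 0.164]
eef_rot: [-0.0, 0.749, 0.663, -0.0]
force: [-0.2, 0.1, -1.4]
grip_width: 0.0217
finger_force: 58.9
```

Emit:
{"method": "apply_moves", "body": {
  "travel": [
    [-0.98,0.28,0],
    [-0.98,0.28,0],
    [-0.98,0.28,0],
    [-0.98,0.28,0],
    [-0.98,0.28,0],
    [-0.98,0.28,0],
    [-1,0.28,0],
    [-1,0.28,0],
    [0,0,0],
    [0,0,0]
  ],
  "dr": [
    [0,0,0],
    [0,0,0],
    [0,0,0],
    [0,0,0],
    [0,0,0],
    [0,0,0],
    [0,0,0],
    [0,0,0],
    [0,0,0],
    [0,0,0]
  ],
  "gripper": [1,1,1,1,1,1,1,1,1,1]
}}

```text
t: 44.68
ee_pos: [0.5049, -0.1893, 0.1641]
eef_rot: [-0.0, 0.749, 0.663, -0.0]
force: [-0.5, 1.5, -1.5]
grip_width: 0.022
finger_force: 58.9
```

```bash
python3 nav.py 0.5046,-0.1905,0.063,-6.96
```

```text
t 44.67 p [ 0.5049 -0.1893  0.1641] q6 -0.37 F [-0.5  1.5 -1.5] w 0.022 ff 58.9
yang -6.97 tilt 0.05
0.5046,-0.1905,0.063,-6.96 | turn -0.0 travel [-0.06 -0.01  5.06]
```

Emit:
{"method": "apply_moves", "body": {
  "travel": [
    [-0.06,0,0.9],
    [0,0,0.9],
    [0,0,0.9],
    [0,0,0.9],
    [0,0,0.6],
    [0,0,0.5],
    [0,0,0.3],
    [0,0,0.1],
    [0,0,0],
    [0,0,0]
  ],
  "dr": [
    [0,0,0],
    [0,0,0],
    [0,0,0],
    [0,0,0],
    [0,0,0],
    [0,0,0],
    [0,0,0],
    [0,0,0],
    [0,0,0],
    [0,0,0]
  ],
  "gripper": [1,1,1,1,1,1,1,1,1,1]
}}

```text
t: 45.92
ee_pos: [0.5052, -0.1906, 0.0629]
eef_rot: [0.0, 0.749, 0.663, 0.0]
force: [-2.7, 2.5, 5.7]
grip_width: 0.0217
finger_force: 59.4
```

Emit:
{"method": "apply_moves", "body": {
  "travel": [
    [0,0,0],
    [0,0,0],
    [0,0,0],
    [0,0,-0.5],
    [0,0,-1],
    [0,0,-1],
    [0,0,-1],
    [0,0,-1],
    [0,0,-1]
  ],
  "dr": [
    [0,0,0],
    [0,0,0],
    [0,0,0],
    [0,0,0],
    [0,0,0],
    [0,0,0],
    [0,0,0],
    [0,0,0],
    [0,0,0]
  ],
  "gripper": [0.4,0.1,0.1,0.1,0.1,0.1,0.1,0.1,0.1]
}}

```text
t: 47.05
ee_pos: [0.5051, -0.1907, 0.1737]
eef_rot: [0.0, 0.749, 0.663, 0.0]
force: [-0.1, 1.1, 0.2]
grip_width: 0.0386
finger_force: 0.0
```

```bash
python3 nav.py 0.46,0.25,0.2,78.5
```

```text
t 47.05 p [ 0.5051 -0.1907  0.1737] q6 -0.37 F [-0.1  1.1  0.2] w 0.0386 ff 0.0
yang -6.95 tilt 0.04
0.46,0.25,0.2,78.5 | turn -17.09 travel [ 6.61 21.15 -1.32]
```

Emit:
{"method": "apply_moves", "body": {
  "travel": [
    [0,0,-0.2],
    [0,0,-0.2],
    [0,0,-0.2],
    [0,0,-0.2],
    [0,0,-0.2],
    [0,0,-0.2],
    [0,0,0],
    [0,0,0],
    [0,0,0],
    [0,0,0]
  ],
  "dr": [
    [0,0,-1],
    [0,0,-1],
    [0,0,-1],
    [0,0,-1],
    [0,0,-1],
    [0,0,-1],
    [0,0,-1],
    [0,0,-1],
    [0,0,-1],
    [0,0,-1]
  ],
  "gripper": [0.1,0.1,0.1,0.1,0.1,0.1,-1,-1,-1,-1]
}}

```text
t: 48.3
ee_pos: [0.5051, -0.1907, 0.197]
eef_rot: [0.0, 0.397, 0.918, -0.0]
force: [0.1, -0.0, 0.5]
grip_width: 0.0859
finger_force: 0.0
```

Emit:
{"method": "apply_moves", "body": {
  "travel": [
    [0,0,0],
    [0,0,0],
    [0,0,0],
    [0,0,0],
    [0,0,0],
    [0,0,0],
    [0,0,0],
    [0.3,1,0],
    [0.3,1,0],
    [0.3,1,0]
  ],
  "dr": [
    [0,0,-1],
    [0,0,-1],
    [0,0,-1],
    [0,0,-1],
    [0,0,-1],
    [0,0,-1],
    [0,0,-1.0],
    [0,0,0],
    [0,0,0],
    [0,0,0]
  ],
  "gripper": [-1,-1,-1,-1,-1,-1,-1,-1,-1,-1]
}}

```text
t: 49.55
ee_pos: [0.4995, -0.1263, 0.1964]
eef_rot: [-0.0, 0.104, 0.995, 0.0]
force: [-1.2, 0.8, 0.4]
grip_width: 0.0856
finger_force: 0.0
```

Emit:
{"method": "apply_moves", "body": {
  "travel": [
    [0.3,1,0],
    [0.3,1,0],
    [0.3,1,0],
    [0.3,1,0],
    [0.3,1,0],
    [0.3,1,0],
    [0.3,1,0],
    [0.3,1,0],
    [0.3,1,0],
    [0.3,1,0]
  ],
  "dr": [
    [0,0,0],
    [0,0,0],
    [0,0,0],
    [0,0,0],
    [0,0,0],
    [0,0,0],
    [0,0,0],
    [0,0,0],
    [0,0,0],
    [0,0,0]
  ],
  "gripper": [-1,-1,-1,-1,-1,-1,-1,-1,-1,-1]
}}

```text
t: 50.8
ee_pos: [0.4821, 0.0814, 0.1964]
eef_rot: [-0.0, 0.104, 0.995, -0.0]
force: [-0.5, 0.6, 1.0]
grip_width: 0.0855
finger_force: 0.0
```

Emit:
{"method": "apply_moves", "body": {
  "travel": [
    [0.3,1,0],
    [0.3,1,0],
    [0.3,1,0],
    [0.3,1,0],
    [0.3,1,0],
    [0.3,1,0],
    [0,0,0],
    [0,0,0]
  ],
  "dr": [
    [0,0,0],
    [0,0,0],
    [0,0,0],
    [0,0,0],
    [0,0,0],
    [0,0,0],
    [0,0,0],
    [0,0,0]
  ],
  "gripper": [-1,-1,-1,-1,-1,-1,-1,-1]
}}

```text
t: 51.8
ee_pos: [0.4718, 0.2047, 0.1962]
eef_rot: [-0.0, 0.104, 0.995, -0.0]
force: [0.8, -0.4, 0.9]
grip_width: 0.0855
finger_force: 0.0
```

```bash
python3 - <<'E'
from meas import *
im={n:save(n,"pics/x.png") for n in("top","scene")}
solid("bed",BED+[box(gx-.012,gx+.012,-.04,.04,.014,.036) for gx in(-.078,-.026,.078)],np.array([.582,-.2,-.121]),.036)
solid("guard_grip",PLATE,np.array([.545,.0836,-.2]),0.,True)
b=np.array([.5818,-.2,-.1215])
P=W(b,.036,[(x,y,.067) for x in(-.124,.124) for y in(-.046,.046)]+[(-.164,0,.06)]+[(x,y,0) for x in(-.18,.142) for y in(-.058,.058)]+[(x,y,.035) for x in(-.104,-.052,0,.052,.104) for y in(-.028,.028)])
a=overlay("top",im["top"],P,"pics/x.png",(280,95,340,245),4); c=overlay("scene",im["scene"],P,"pics/x.png",(130,140,270,290),4)
cv2.imwrite("pics/fit3.png",np.hstack([a,c]))
E
python3 nav.py 0.545,0.0836,0.12,78.5
```

```text
bed top [ 0.5851 -0.1993 -0.1274] 0.317 0.84
bed scene [ 0.5835 -0.2007 -0.1187] 0.336 0.81
guard_grip top [ 0.5831  0.0642 -0.2112] 0.052 0.57
guard_grip scene [ 0.5803  0.0618 -0.1938] 0.061 0.87
t 52.3 p [0.4723 0.2045 0.1963] q6 -1.09 F [ 0.3 -0.5  0.1] w 0.0851 ff 0.0
yang 78.03 tilt 0.01
0.545,0.0836,0.12,78.5 | turn -0.09 travel [-4.76 -5.2   3.82]
```

View pics/fit3.png

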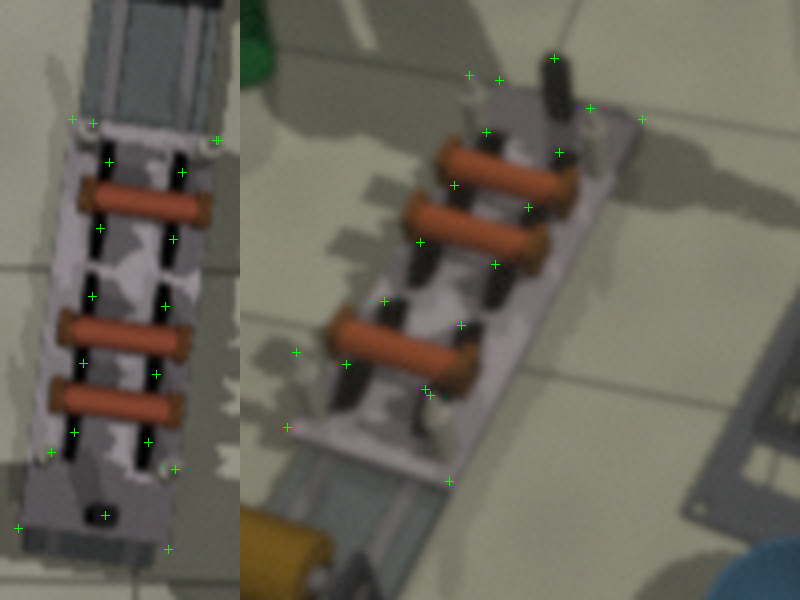

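All three barrels sit in grooves 1, 2 and 4. The guard has been knocked to about (0.582, 0.063), so I'm going to its new place.

```bash
python3 nav.py 0.5817,0.063,0.13,78.4 0.5817,0.063,0.027,78.4
```

```text
t 52.3 p [0.4723 0.2045 0.1963] q6 -1.09 F [ 0.3 -0.5  0.1] w 0.0851 ff 0.0
yang 78.03 tilt 0.01
0.5817,0.063,0.13,78.4 | turn -0.07 travel [-6.78 -5.83  3.32]
0.5817,0.063,0.027,78.4 | turn -0.0 travel [0.   0.   5.15]
```

Emit:
{"method": "apply_moves", "body": {
  "travel": [
    [-0.85,-0.73,0.3],
    [-0.85,-0.73,0.3],
    [-0.85,-0.73,0.4],
    [-0.85,-0.73,0.4],
    [-0.85,-0.73,0.4],
    [-0.85,-0.73,0.5],
    [-0.85,-0.73,0.5],
    [-0.83,-0.72,0.5],
    [0,0,0],
    [0,0,0]
  ],
  "dr": [
    [0,0,-0.07],
    [0,0,0],
    [0,0,0],
    [0,0,0],
    [0,0,0],
    [0,0,0],
    [0,0,0],
    [0,0,0],
    [0,0,0],
    [0,0,0]
  ],
  "gripper": [-1,-1,-1,-1,-1,-1,-1,-1,-1,-1]
}}

```text
t: 53.55
ee_pos: [0.5812, 0.0631, 0.1301]
eef_rot: [-0.0, 0.101, 0.995, 0.0]
force: [0.9, 0.1, -0.8]
grip_width: 0.0857
finger_force: 0.0
```

Emit:
{"method": "apply_moves", "body": {
  "travel": [
    [0,0,0.9],
    [0,0,0.9],
    [0,0,0.9],
    [0,0,0.9],
    [0,0,0.9],
    [0,0,0.6],
    [0,0,0],
    [0,0,0],
    [0,0,0],
    [0,0,0]
  ],
  "dr": [
    [0,0,0],
    [0,0,0],
    [0,0,0],
    [0,0,0],
    [0,0,0],
    [0,0,0],
    [0,0,0],
    [0,0,0],
    [0,0,0],
    [0,0,0]
  ],
  "gripper": [-1,-1,-1,-1,-1,-1,-1,0,0.5,1]
}}

```text
t: 54.8
ee_pos: [0.5819, 0.063, 0.0288]
eef_rot: [0.001, 0.101, 0.995, -0.0]
force: [0.5, 0.2, 0.2]
grip_width: 0.0322
finger_force: 0.0
```

Emit:
{"method": "apply_moves", "body": {
  "travel": [
    [0,0,0],
    [0,0,0],
    [0,0,0],
    [0,0,0]
  ],
  "dr": [
    [0,0,0],
    [0,0,0],
    [0,0,0],
    [0,0,0]
  ],
  "gripper": [1,1,1,1],
  "newtons": 80
}}

```text
t: 55.3
ee_pos: [0.5819, 0.0631, 0.0289]
eef_rot: [0.0, 0.101, 0.995, -0.0]
force: [-1.2, -0.5, 5.4]
grip_width: 0.0143
finger_force: 78.8
```

```bash
python3 nav.py 0.582,-0.1997,0.16,83.04
```

```text
t 55.3 p [0.5819 0.0631 0.0289] q6 -1.38 F [-1.2 -0.5  5.4] w 0.0143 ff 78.8
yang 78.4 tilt 0.05
0.582,-0.1997,0.16,83.04 | turn -0.93 travel [ -1.6  -13.04  -6.55]
```

Emit:
{"method": "apply_moves", "body": {
  "travel": [
    [0,0,-0.5],
    [0,0,-0.9],
    [0,0,-1],
    [0,0,-1],
    [0,0,-1],
    [0,0,-1],
    [0,0,-1],
    [0,0,-0.5],
    [0,0,0],
    [0,0,0]
  ],
  "dr": [
    [0,0,0],
    [0,0,0],
    [0,0,0],
    [0,0,0],
    [0,0,0],
    [0,0,0],
    [0,0,-0.46],
    [0,0,-0.46],
    [0,0,0],
    [0,0,0]
  ],
  "gripper": [1,1,1,1,1,1,1,1,1,1]
}}

```text
t: 56.55
ee_pos: [0.5812, 0.0631, 0.1664]
eef_rot: [-0.0, 0.061, 0.998, -0.0]
force: [0.9, -0.4, -1.2]
grip_width: 0.0143
finger_force: 78.0
```

```bash
python3 - <<'E'
from meas import *
s=r.state(); p=s["ee_pos"]
solid("guard_grip",PLATE,np.array([p[0],p[1],-.1215]),p[2]-.0289,True)
E
python3 nav.py 0.582,-0.1997,0.16,83.04
```

```text
guard_grip top [ 0.5904  0.0587 -0.1845] 0.566 0.91
guard_grip scene [ 0.5819  0.0614 -0.1203] 0.138 0.71
t 56.75 p [0.5811 0.0631 0.1657] q6 -1.46 F [-0.9  0.3 -0.9] w 0.0145 ff 78.0
yang 82.98 tilt 0.07
0.582,-0.1997,0.16,83.04 | turn -0.01 travel [ -1.64 -13.04   0.29]
```

Emit:
{"method": "apply_moves", "body": {
  "travel": [
    [-0.12,-0.93,0],
    [-0.12,-0.93,0],
    [-0.12,-0.93,0],
    [-0.12,-0.93,0],
    [-0.12,-0.93,0],
    [-0.12,-0.93,0],
    [-0.12,-0.93,0],
    [-0.12,-0.93,0],
    [-0.12,-0.93,0],
    [-0.12,-0.93,0]
  ],
  "dr": [
    [0,0,-0.01],
    [0,0,0],
    [0,0,0],
    [0,0,0],
    [0,0,0],
    [0,0,0],
    [0,0,0],
    [0,0,0],
    [0,0,0],
    [0,0,0]
  ],
  "gripper": [1,1,1,1,1,1,1,1,1,1]
}}

```text
t: 58.0
ee_pos: [0.5829, -0.1257, 0.1663]
eef_rot: [0.0, 0.061, 0.998, -0.0]
force: [-0.1, -0.2, -2.0]
grip_width: 0.0143
finger_force: 78.1
```

Emit:
{"method": "apply_moves", "body": {
  "travel": [
    [-0.12,-0.93,0],
    [-0.12,-0.93,0],
    [-0.12,-0.93,0],
    [-0.08,-0.95,0],
    [0,0,0.5],
    [0,0,0],
    [0,0,0]
  ],
  "dr": [
    [0,0,0],
    [0,0,0],
    [0,0,0],
    [0,0,0],
    [0,0,0],
    [0,0,0],
    [0,0,0]
  ],
  "gripper": [1,1,1,1,1,1,1]
}}

```text
t: 58.88
ee_pos: [0.5823, -0.1989, 0.156]
eef_rot: [-0.0, 0.06, 0.998, 0.0]
force: [0.3, 0.3, -0.2]
grip_width: 0.0146
finger_force: 78.1
```

```bash
python3 nav.py 0.5815,-0.1997,0.145,83.04
python3 - <<'E'
from fit import *
im=save("scene","pics/x.png"); s=r.state(); p=s["ee_pos"]
P=np.vstack([W([.582,-.1997,-.1215],.036,[(x,y,.067) for x in(-.124,.124) for y in(-.046,.046)]),W([p[0],p[1],-.1215],p[2]-.0289,[(x,y,.005) for x in(-.134,.134) for y in(-.056,.056)]+[(x,y,.005) for x in(-.124,.124) for y in(-.046,.046)])])
overlay("scene",im,P,"pics/hov.png",(130,130,280,280),4)
E
```

```text
t 58.88 p [ 0.5823 -0.1989  0.156 ] q6 -1.89 F [ 0.3  0.3 -0.2] w 0.0146 ff 78.1
yang 83.09 tilt 0.06
0.5815,-0.1997,0.145,83.04 | turn 0.01 travel [ 0.03 -0.04  0.55]
```

View pics/hov.png

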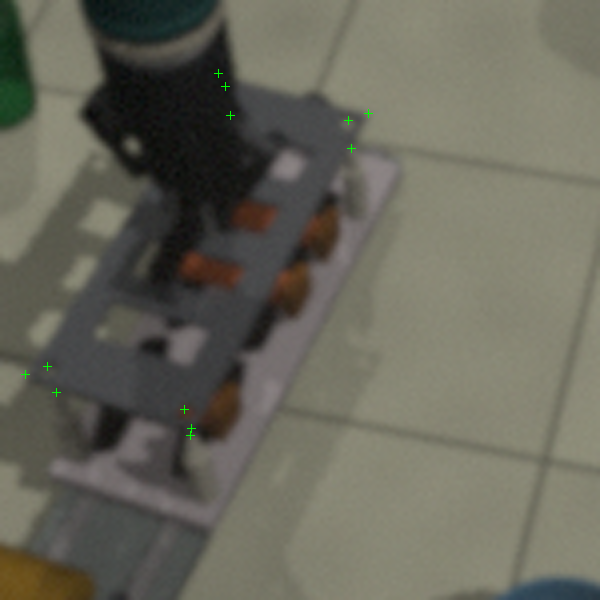

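The hover picture shows the guard's near corner at about (195,425) and its far-right corner at about (370,112), within a couple of pixels of the prediction over the standoffs. I'm lowering it gently.

Emit:
{"method": "apply_moves", "body": {
  "travel": [
    [0.03,-0.04,0.5],
    [0,0,0.4],
    [0,0,0.3],
    [0,0,0.2],
    [0,0,0.1],
    [0,0,0]
  ],
  "dr": [
    [0,0,0.01],
    [0,0,0],
    [0,0,0],
    [0,0,0],
    [0,0,0],
    [0,0,0]
  ],
  "gripper": [1,1,1,1,1,1]
}}

```text
t: 59.68
ee_pos: [0.5819, -0.2003, 0.1263]
eef_rot: [0.0, 0.061, 0.998, 0.0]
force: [2.2, 1.7, -1.9]
grip_width: 0.0143
finger_force: 78.0
```

Emit:
{"method": "apply_moves", "body": {
  "travel": [
    [0,0,0.1],
    [0,0,0]
  ],
  "dr": [
    [0,0,0],
    [0,0,0]
  ],
  "gripper": [1,1]
}}

```text
t: 59.92
ee_pos: [0.5819, -0.2004, 0.1243]
eef_rot: [0.0, 0.061, 0.998, 0.0]
force: [0.3, 2.0, -1.9]
grip_width: 0.014
finger_force: 78.1
```

```bash
python3 nav.py 0.5815,-0.1997,0.113,83.04
```

```text
t 59.92 p [ 0.5819 -0.2004  0.1243] q6 -1.89 F [ 0.3  2.  -1.9] w 0.014 ff 78.1
yang 83.0 tilt 0.01
0.5815,-0.1997,0.113,83.04 | turn -0.01 travel [0.03 0.03 0.57]
```

Emit:
{"method": "apply_moves", "body": {
  "travel": [
    [0,0.03,0.1],
    [0,0,0.1],
    [0,0,0]
  ],
  "dr": [
    [0,0,0],
    [0,0,0],
    [0,0,0]
  ],
  "gripper": [1,1,1]
}}

```text
t: 60.3
ee_pos: [0.5827, -0.2001, 0.1218]
eef_rot: [0.001, 0.061, 0.998, -0.0]
force: [-1.2, 1.9, 9.5]
grip_width: 0.0148
finger_force: 79.7
```

Emit:
{"method": "apply_moves", "body": {
  "travel": [
    [0,0,0.1],
    [0,0,0.1],
    [0,0,0]
  ],
  "dr": [
    [0,0,0],
    [0,0,0],
    [0,0,0]
  ],
  "gripper": [1,1,1]
}}

```text
t: 60.68
ee_pos: [0.5832, -0.1997, 0.1184]
eef_rot: [0.002, 0.061, 0.998, -0.0]
force: [2.2, 3.9, 11.3]
grip_width: 0.0143
finger_force: 79.9
```

Emit:
{"method": "apply_moves", "body": {
  "travel": [
    [0,0,0.1],
    [0,0,0.1],
    [0,0,0]
  ],
  "dr": [
    [0,0,0],
    [0,0,0],
    [0,0,0]
  ],
  "gripper": [1,1,1]
}}

```text
t: 61.05
ee_pos: [0.5823, -0.1998, 0.1131]
eef_rot: [0.001, 0.061, 0.998, -0.0]
force: [-1.6, 2.9, 3.5]
grip_width: 0.0148
finger_force: 78.9
```

Emit:
{"method": "apply_moves", "body": {
  "travel": [
    [0,0,0.1],
    [0,0,0]
  ],
  "dr": [
    [0,0,0],
    [0,0,0]
  ],
  "gripper": [1,1]
}}

```text
t: 61.3
ee_pos: [0.5839, -0.2001, 0.1128]
eef_rot: [0.002, 0.061, 0.998, -0.0]
force: [-2.6, 5.5, 16.3]
grip_width: 0.0141
finger_force: 80.6
```

Emit:
{"method": "apply_moves", "body": {
  "travel": [
    [0,0,0.08],
    [0,0,0],
    [0,0,0]
  ],
  "dr": [
    [0,0,0],
    [0,0,0],
    [0,0,0]
  ],
  "gripper": [1,1,1]
}}

```text
t: 61.68
ee_pos: [0.5852, -0.2002, 0.1128]
eef_rot: [0.004, 0.061, 0.998, -0.001]
force: [-1.5, 7.0, 24.5]
grip_width: 0.0147
finger_force: 81.9
```

Emit:
{"method": "apply_moves", "body": {
  "travel": [
    [0,0,-0.25],
    [0,0,0],
    [0,0,0]
  ],
  "dr": [
    [0,0,0],
    [0,0,0],
    [0,0,0]
  ],
  "gripper": [1,1,1]
}}

```text
t: 62.05
ee_pos: [0.5823, -0.2, 0.1135]
eef_rot: [0.0, 0.061, 0.998, -0.0]
force: [3.6, 2.1, -0.6]
grip_width: 0.0148
finger_force: 81.2
```

The plate seated at TCP 0.113, meaning its underside is 84 mm above the table: all the way down, then a hard stop at 16–25 N. I'll release and inspect.

Emit:
{"method": "apply_moves", "body": {
  "travel": [
    [0,0,0],
    [0,0,0],
    [0,0,0],
    [0,0,-0.5],
    [0,0,-1],
    [0,0,-1],
    [0,0,-1],
    [1,0,0],
    [1,0,0],
    [1,0,0]
  ],
  "dr": [
    [0,0,0],
    [0,0,0],
    [0,0,0],
    [0,0,0],
    [0,0,0],
    [0,0,0],
    [0,0,0],
    [0,0,0],
    [0,0,0],
    [0,0,0]
  ],
  "gripper": [0,-0.5,-1,-1,-1,-1,-1,-1,-1,-1],
  "newtons": 60
}}

```text
t: 63.3
ee_pos: [0.5219, -0.1926, 0.1846]
eef_rot: [0.0, 0.061, 0.998, -0.0]
force: [0.0, -0.1, 0.2]
grip_width: 0.0855
finger_force: 0.0
```

Emit:
{"method": "apply_moves", "body": {
  "travel": [
    [1,0,0],
    [1,0,0],
    [1,0,0],
    [1,0,0],
    [1,0,0],
    [0,0,0],
    [0,0,0]
  ],
  "dr": [
    [0,0,0],
    [0,0,0],
    [0,0,0],
    [0,0,0],
    [0,0,0],
    [0,0,0],
    [0,0,0]
  ],
  "gripper": [-1,-1,-1,-1,-1,-1,-1]
}}

```text
t: 64.18
ee_pos: [0.4242, -0.1809, 0.1844]
eef_rot: [0.001, 0.061, 0.998, -0.0]
force: [0.6, -0.0, 0.1]
grip_width: 0.0853
finger_force: 0.0
```

```bash
python3 nav.py 0.4192,-0.1798,0.16,83.04 0.4192,-0.1798,0.072,83.04
python3 - <<'E'
from meas import *
im={n:save(n,"pics/x.png") for n in("top","scene")}
for z in(.084,.092): print(z); solid("guard_grip",PLATE,np.array([.582,-.1997,-.1215]),z,True)
P=W([.582,-.1997,-.1215],.084,[(x,y,.005) for x in(-.134,.134) for y in(-.056,.056)]+[(x,y,.019) for x in(-.124,.124) for y in(-.046,.046)])
overlay("scene",im["scene"],P,"pics/gd.png",(140,140,260,280),4.2)
E
```

```text
t 64.17 p [ 0.4242 -0.1809  0.1844] q6 -2.0 F [ 0.6 -0.   0.1] w 0.0853 ff 0.0
yang 82.99 tilt 0.12
0.4192,-0.1798,0.16,83.04 | turn -0.01 travel [0.25 0.02 1.22]
0.4192,-0.1798,0.072,83.04 | turn -0.0 travel [0.  0.  4.4]
0.084
guard_grip top [ 0.5864 -0.1998 -0.1271] 0.194 0.62
guard_grip scene [ 0.5824 -0.203  -0.103 ] 0.05 0.96
0.092
guard_grip top [ 0.5804 -0.1892 -0.1355] 0.344 0.68
guard_grip scene [ 0.5866 -0.1985 -0.1228] 0.035 0.6
```

View pics/gd.png

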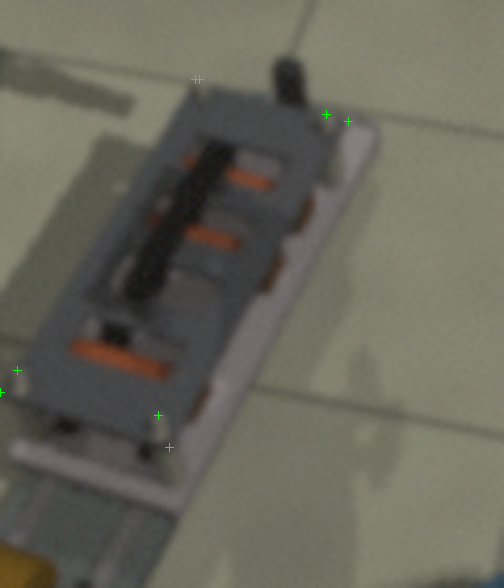

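```bash
python3 - <<'E'
from fit import *
im=np.mean([save("scene","pics/x.png").astype(float) for _ in range(6)],0)
im=np.clip(im*1.8,0,255).astype(np.uint8)
def cr(x0,y0,x1,y1): return cv2.resize(im[y0:y1,x0:x1],None,fx=8,fy=8,interpolation=cv2.INTER_CUBIC)
a=cr(136,218,186,258); b=cr(180,148,230,188)
cv2.imwrite("pics/pins.png",np.hstack([a,b])[:,:,::-1])
for z in(.084,.092):
  q=proj("scene",W([.582,-.1997,-.1215],z,[(.134,.056,.005),(.134,-.056,.005),(-.134,.056,.005),(-.134,-.056,.005),(.124,.046,.005),(.124,-.046,.005),(-.124,.046,.005),(-.124,-.046,.005)]))
  print(z,[((c+.5-o)*8).round().tolist() for c,o in zip(q,[np.array([136,218]),np.array([136,218]),np.array([180,148]),np.array([180,148])]*2)])
E
```

```text
0.084 [[355.0, 228.0], [31.0, 123.0], [343.0, 167.0], [52.0, 87.0], [340.0, 192.0], [75.0, 107.0], [305.0, 180.0], [65.0, 114.0]]
0.092 [[351.0, 214.0], [25.0, 109.0], [342.0, 152.0], [49.0, 72.0], [336.0, 178.0], [70.0, 93.0], [304.0, 165.0], [62.0, 98.0]]
```

View pics/pins.png

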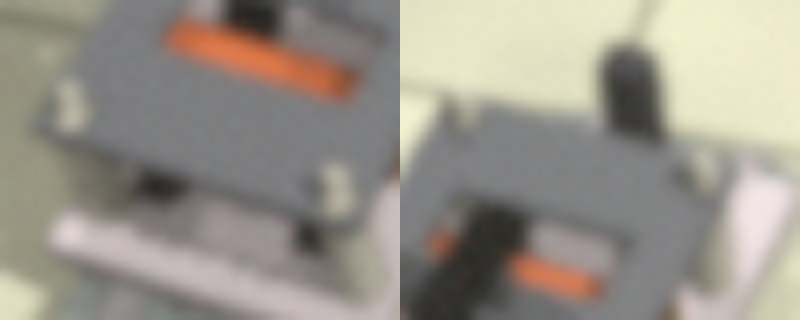

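The plate corners match the fully home height at all four standoffs, and the pins stand through. Next I grip the post and push the carrier home.

Emit:
{"method": "apply_moves", "body": {
  "travel": [
    [0.25,0.04,0.6],
    [0,0,0.9],
    [0,0,0.9],
    [0,0,0.9],
    [0,0,0.9],
    [0,0,0.9],
    [0,0,0.5],
    [0,0,0],
    [0,0,0],
    [0,0,0]
  ],
  "dr": [
    [0,0,0],
    [0,0,0],
    [0,0,0],
    [0,0,0],
    [0,0,0],
    [0,0,0],
    [0,0,0],
    [0,0,0],
    [0,0,0],
    [0,0,0]
  ],
  "gripper": [-1,-1,-1,-1,-1,-1,-1,-1,0,1]
}}

```text
t: 66.22
ee_pos: [0.4187, -0.1793, 0.0723]
eef_rot: [0.001, 0.061, 0.998, -0.0]
force: [-0.4, 0.9, 0.2]
grip_width: 0.0518
finger_force: 0.0
```

Emit:
{"method": "apply_moves", "body": {
  "travel": [
    [0,0,0],
    [0,0,0],
    [0,0,0],
    [0,0,0],
    [-0.4,0,0],
    [-0.5,0,0],
    [-0.5,0,0]
  ],
  "dr": [
    [0,0,0],
    [0,0,0],
    [0,0,0],
    [0,0,0],
    [0,0,0],
    [0,0,0],
    [0,0,0]
  ],
  "gripper": [1,1,1,1,1,1,1]
}}

```text
t: 67.1
ee_pos: [0.4457, -0.1826, 0.0722]
eef_rot: [-0.0, 0.061, 0.998, -0.0]
force: [-3.1, -1.7, 8.3]
grip_width: 0.0192
finger_force: 59.2
```

```bash
python3 nav.py 0.5085,-0.1907,0.072,83.04
```

```text
t 67.1 p [ 0.4457 -0.1826  0.0722] q6 -1.98 F [-3.1 -1.7  8.3] w 0.0192 ff 59.2
yang 83.02 tilt 0.05
0.5085,-0.1907,0.072,83.04 | turn -0.0 travel [-3.17 -0.02  0.01]
```

Emit:
{"method": "apply_moves", "body": {
  "travel": [
    [-0.5,0,0],
    [-0.5,0,0],
    [-0.5,0,0],
    [-0.5,0,0],
    [-0.4,0,0]
  ],
  "dr": [
    [0,0,0],
    [0,0,0],
    [0,0,0],
    [0,0,0],
    [0,0,0]
  ],
  "gripper": [1,1,1,1,1]
}}

```text
t: 67.72
ee_pos: [0.4935, -0.1883, 0.0722]
eef_rot: [-0.0, 0.061, 0.998, -0.0]
force: [-2.8, -1.2, 8.3]
grip_width: 0.0194
finger_force: 59.1
```

Emit:
{"method": "apply_moves", "body": {
  "travel": [
    [-0.3,0,0],
    [-0.2,0,0],
    [-0.2,0,0],
    [0,0,0]
  ],
  "dr": [
    [0,0,0],
    [0,0,0],
    [0,0,0],
    [0,0,0]
  ],
  "gripper": [1,1,1,1]
}}

```text
t: 68.22
ee_pos: [0.5045, -0.1896, 0.0722]
eef_rot: [-0.003, 0.061, 0.998, 0.0]
force: [-11.9, -0.8, 14.9]
grip_width: 0.0191
finger_force: 60.1
```

Emit:
{"method": "apply_moves", "body": {
  "travel": [
    [-0.2,0,0],
    [-0.1,0,0],
    [0,0,0]
  ],
  "dr": [
    [0,0,0],
    [0,0,0],
    [0,0,0]
  ],
  "gripper": [1,1,1]
}}

```text
t: 68.6
ee_pos: [0.5046, -0.1896, 0.0721]
eef_rot: [-0.008, 0.06, 0.998, 0.001]
force: [-27.4, -4.4, 29.3]
grip_width: 0.0194
finger_force: 62.2
```

Emit:
{"method": "apply_moves", "body": {
  "travel": [
    [-0.15,0,0],
    [0,0,0]
  ],
  "dr": [
    [0,0,0],
    [0,0,0]
  ],
  "gripper": [1,1]
}}

```text
t: 68.85
ee_pos: [0.5047, -0.1896, 0.072]
eef_rot: [-0.011, 0.06, 0.998, 0.001]
force: [-34.3, -5.4, 35.5]
grip_width: 0.0192
finger_force: 63.3
```

Emit:
{"method": "apply_moves", "body": {
  "travel": [
    [0.25,0,0],
    [0,0,0],
    [0,0,0],
    [0,0,0],
    [0,0,-0.8],
    [0,0,-1],
    [0,0,-1],
    [0,0,-1],
    [0,0,-1],
    [0,0,-1]
  ],
  "dr": [
    [0,0,0],
    [0,0,0],
    [0,0,0],
    [0,0,0],
    [0,0,0],
    [0,0,0],
    [0,0,0],
    [0,0,0],
    [0,0,0],
    [0,0,0]
  ],
  "gripper": [1,0,-1,-1,-1,-1,-1,-1,-1,-1]
}}

```text
t: 70.1
ee_pos: [0.5119, -0.1904, 0.1895]
eef_rot: [0.001, 0.061, 0.998, -0.0]
force: [-0.3, 0.2, 0.1]
grip_width: 0.0857
finger_force: 0.0
```

Emit:
{"method": "apply_moves", "body": {
  "travel": [
    [1,0.5,0],
    [1,0.5,0],
    [1,0.8,0],
    [0,1,0],
    [0,1,0],
    [0,1,0],
    [0,1,0],
    [0,1,0],
    [0,1,0],
    [0,0,0]
  ],
  "dr": [
    [0,0,0],
    [0,0,0],
    [0,0,0],
    [0,0,0],
    [0,0,0],
    [0,0,0],
    [0,0,0],
    [0,0,0],
    [0,0,0],
    [0,0,0]
  ],
  "gripper": [-1,-1,-1,-1,-1,-1,-1,-1,-1,-1]
}}

```text
t: 71.35
ee_pos: [0.4713, -0.0274, 0.1886]
eef_rot: [0.0, 0.06, 0.998, -0.0]
force: [0.4, -0.6, 0.8]
grip_width: 0.0854
finger_force: 0.0
```

```bash
python3 nav.py; python3 - <<'E'
from h import *
a=save("top","pics/x.png"); b=save("scene","pics/x2.png")
o=np.hstack([cv2.resize(a[40:240,180:440],None,fx=1.5,fy=1.5),cv2.resize(b[130:330,60:320],None,fx=1.5,fy=1.5)])
cv2.imwrite("pics/end.png",np.clip(o[:,:,::-1].astype(float)*1.4,0,255).astype(np.uint8))
E
```

```text
t 71.35 p [ 0.4713 -0.0274  0.1886] q6 -1.66 F [ 0.4 -0.6  0.8] w 0.0854 ff 0.0
yang 83.12 tilt 0.06
```

View pics/end.png

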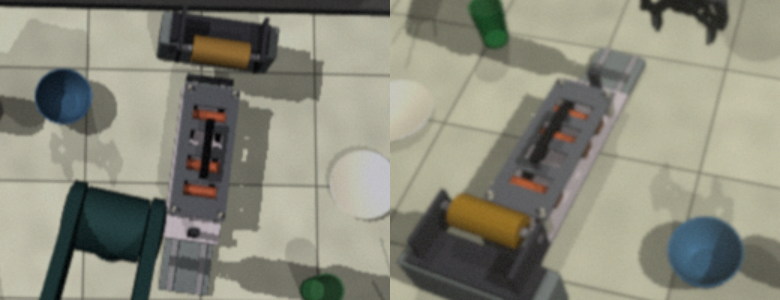

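The carrier is fully home beside the brush head, with the guard on and three barrels showing through its windows. The bowl and tumbler are untouched and the arm is clear, so I'm handing in.

```bash
python3 -c "
from rig import r
print(r.sign_off())"
```

```text
the job is handed in; nothing more can be done
None
```

I handed the job in: three barrels lie in grooves 1, 2 and 4 (no fourth was in sight), the guard is pressed home on all four standoffs, and the carrier is against the brush-head stop, with the arm clear and the bystanders not touched.

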